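# Close the glass jars and stack them in a tower

## Robot

A 6-joint arm with a two-finger parallel gripper is mounted at the origin on the work surface. World frame = base frame: x ahead of the robot, y to its left, z up, the work surface at z = 0. Lengths are in mm, angles in rad, forces in N, time in s.
With the tool pointing down it reaches from about 275 to 750 mm from the base axis. Payload 10.2 kg.
Tool frame: the origin (TCP) lies at the very end of the fingers, on their centre line; the grasp point (between the pads) lies 19 mm behind it (ctrl.pinch_z is the distance from the TCP to the grasp point, in mm); y points along the fingers, z is the direction in which the jaws open and shut, and the axes are right-handed (so a half turn about y gives the same grasp; the last joint's range is limited). The gripper opens to 85 mm and grips with 20 to 120 N. Pads are 22 mm wide; open, the fingers measure 114 mm over their backs; the gripper's body (76 mm by 85 mm) begins 54 mm behind the grasp point. The pads swing forward as they close: fully open they stand 13 mm farther back than shut.
Start: joints at [-1.348, 0.313, 1.498, -0, 1.331, -0.223], TCP at [226.358, -473.702, 231.294] pointing down, gripper open.
Joint ranges: [-2.94, 2.94], [-0.97, 2.17], [0.19, 2.56], [-1.23, 4.37], [0.02, 3.11], [-2.88, 2.88]. Speed limits (rad/s): [2.39, 2.39, 3.01, 3.14, 3.14, 3.14].

## Interface

Orientations are given as a unit quaternion [w, x, y, z].
In Python, from rig import sense, eyes, ctrl gives the robot as it stands. The module is installed in compiled form; this text tells all that it offers.
- The arm moves only by the shell command python3 -m handwheel 'ROWS' [FORCE]. ROWS is JSON, a list of rows, each an object of numbers: "grip": the finger opening in mm, from 0 to 85.4; "tx", "ty", "tz": the shift along the tool's x, y, z in mm; "wx", "wy", "wz": the turn, a rotation vector about the tool's x, y, z in rad. In form: [{"grip": .., "tx": .., "ty": .., "tz": .., "wx": .., "wy": .., "wz": ..}, ...]. A call has 1 to 10 rows; each row shifts and turns the commanded pose from where the row before left it, along the tool's axes as they then stand; what a row does not reach is not made up. A row lasts 1/12 s, in which the tool goes at most 41.7 mm and 7.16 degrees, less where a joint would pass 70% of its speed; a pose out of reach is approached as far as the arm can. A call is refused whole if a number of a shift passes 41.7 or a number of a turn 0.125, either way. A call with a gripper value outside its range is refused whole. The fingers move at their own pace and stop on an object; FORCE is the grip in N (left out, the last holds). Time passes only in rows, so rows that do not move let the fingers close. It gives the time, the measured TCP pose, the force and the opening at its end, in the units of the state.
- sense(): the state, without advancing time (a new reading comes with each control period).
- eyes.capture(name): name is "scene" or "top" or "wrist"; returns a dict with "pixels" (480x640x3 uint8, red, green, blue), "mtx" (3x3 intrinsics, pixels), "dist" ([k1, k2, p1, p2, k3] as OpenCV has them; the pictures are not rectified), "R" (3x3) and "t" (3): a world point X has camera coordinates R X + t. Camera axes: x right, y down, z forward; pixel columns grow to the right and rows downward; lengths in mm; the calibration is good to about 2 mm. A picture is of the moment at which its call begins. There is no depth.
- ctrl.finish_job(): hands the job in, once; it reports no verdict.
The state is a dict: "time_s": time; "joints": joint angles; "dq": joint speeds; "tau": joint torques, N m; "eef_pos": TCP position; "ee_rot": TCP orientation; "force": force on the tool from outside, world axes, zero at the start; "wrist_torque": the same for the moment, N m; "grip_width": opening from 0.0 (shut) to 1.0 (fully open).
Only numpy, scipy, OpenCV 4.12 (cv2) and the standard library are available. Lean on these libraries where they do the work, as an engineer would, in place of code of your own. Each camera call takes 0.05 s, during which the arm holds its last target.

## Task

Put this set of storage jars away as one tower standing on the desk mat: the large jar at the bottom with its own lid on, on that the medium jar with its own lid, and on top the small jar with its own lid, each lid fully home in its jar and each upper jar standing in the recess of the lid below. It is glass, so set each piece down gently, without dropping or forcing it, tip no jar over, and leave the snow globe, the mouse and the mug where they are.

Things in the scene. Friction and masses are not known exactly. Their poses are not given: they have to be found in the camera images.
- jar_large: Large jar: open, empty, straight round jar of clear glass, 64 mm across, 90 mm high, wall 3 mm (mouth 58 mm), standing mouth up. Its foot is bevelled over the lowest 4 mm to a flat 56 mm across. Bottom of the tower; need not be moved. Origin: centre of the underside; z up. All stand on a grey desk mat 2 mm thick.
- lid_large: Large lid: wooden disc 68 mm across, 18 mm thick (z = 10 to 28 mm), over a plug tapering from 55 to 47 mm (z = 10 to 0). Lies plug down. Fits loosely in the large jar; home, the disc rests on the rim, origin 10 mm below the rim. Top recess 60 mm across, 5 mm deep (floor z = 23 mm). The medium jar stands in it. Origin: centre of the plug's underside.
- jar_medium: Medium jar: open, empty, straight round jar of clear glass, 54 mm across, 70 mm high, wall 3 mm (mouth 48 mm), standing mouth up. Its foot is bevelled over the lowest 4 mm to a flat 46 mm across. Loose; weighs about 0.2 kg. Origin: centre of the underside; z up.
- lid_medium: Medium lid: wooden disc 58 mm across, 18 mm thick (z = 10 to 28 mm), over a plug tapering from 45 to 37 mm (z = 10 to 0). Lies plug down. Fits loosely in the medium jar; home, the disc rests on the rim, origin 10 mm below the rim. Top recess 50 mm across, 5 mm deep (floor z = 23 mm). The small jar stands in it. Origin: centre of the plug's underside.
- jar_small: Small jar: open, empty, straight round jar of clear glass, 44 mm across, 52 mm high, wall 3 mm (mouth 38 mm), standing mouth up. Its foot is bevelled over the lowest 4 mm to a flat 36 mm across. Loose; weighs about 0.1 kg. Origin: centre of the underside; z up.
- lid_small: Small lid: wooden disc 48 mm across, 18 mm thick (z = 10 to 28 mm), over a plug tapering from 35 to 27 mm (z = 10 to 0). Lies plug down. Fits loosely in the small jar; home, the disc rests on the rim, origin 10 mm below the rim. Top recess 40 mm across, 5 mm deep (floor z = 23 mm). Top of the tower. Origin: centre of the plug's underside.
- snow_globe: Bystander: a snow globe, a clear glass ball 74 mm across on a round white base 66 mm across with a small white fir tree inside, 92 mm high. Leave it alone. Origin: centre of its underside.
- mouse: Bystander: a white computer mouse, 104 x 60 mm and 35 mm high, long side roughly along x. Leave it alone. Origin: centre of its underside, x along its length.
- mug: Bystander: a white mug, 80 mm across, 92 mm high, handle at its own +y, beyond the jars. Leave it alone. Origin: centre of its underside.
Mind the look-alikes: they are no part of the job. Leave any blue or turquoise look-alike of the lid_large alone.

How it is judged (in metres and radians):
At the end, for the whole second after the job is handed in: The large jar stands on the desk mat; above it in order large lid, medium jar, medium lid, small jar, small lid. Each piece is seated (within 2.5 mm of its seated height) and within 6 mm of the axis of the piece below, upright within 0.06 rad, and at rest (under 10 mm/s) (height (world z) of jar_large below 0.008 m and horizontal distance between lid_large and jar_large below 0.006 m and z of lid_large in the frame of jar_large between 0.0775 and 0.0825 m and horizontal distance between jar_medium and lid_large below 0.006 m and z of jar_medium in the frame of lid_large between 0.0205 and 0.0255 m and horizontal distance between lid_medium and jar_medium below 0.006 m and z of lid_medium in the frame of jar_medium between 0.0575 and 0.0625 m and horizontal distance between jar_small and lid_medium below 0.006 m and z of jar_small in the frame of lid_medium between 0.0205 and 0.0255 m and horizontal distance between lid_small and jar_small below 0.006 m and z of lid_small in the frame of jar_small between 0.0395 and 0.0445 m and angle between each of jar_large, lid_large, jar_medium, lid_medium, jar_small, lid_small's own z axis and vertical below 0.06 rad and linear speed of each of jar_large, lid_large, jar_medium, lid_medium, jar_small, lid_small below 0.01 m/s); the robot touches nothing.
It fails at once if the snow globe, the mouse or the mug is shifted by more than 30 mm (distance of any of snow_globe, mouse, mug from where it was at the start of the episode above 0.03 m).
It fails at once if a jar is tipped by more than about 35 degrees (angle between any of jar_large, jar_medium, jar_small's own z axis and vertical above 0.6 rad).
It fails at once if a piece strikes the piece below it in the tower, or is pressed on it, with more than 60 N (contact force between lid_large and jar_large above 60 N or contact force between jar_medium and lid_large above 60 N or contact force between lid_medium and jar_medium above 60 N or contact force between jar_small and lid_medium above 60 N or contact force between lid_small and jar_small above 60 N).
It fails at once if a jar or lid is dropped: it moves faster than 0.6 m/s (a fall of about 20 mm) with no finger on it ((linear speed of jar_large above 0.6 m/s and contact force between jar_large and the fingers below 0.1 N) or (linear speed of lid_large above 0.6 m/s and contact force between lid_large and the fingers below 0.1 N) or (linear speed of jar_medium above 0.6 m/s and contact force between jar_medium and the fingers below 0.1 N) or (linear speed of lid_medium above 0.6 m/s and contact force between lid_medium and the fingers below 0.1 N) or (linear speed of jar_small above 0.6 m/s and contact force between jar_small and the fingers below 0.1 N) or (linear speed of lid_small above 0.6 m/s and contact force between lid_small and the fingers below 0.1 N)).
It also fails if it takes over 144 s, if anything falls off the work surface, if the arm or the gripper's body presses on something with over 40 N, if the wrist force passes 120 N, or if a joint passes its speed limit or range.

## Working session

There is one attempt and no reset: what is moved stays moved. The work goes in short steps, Python scripts to look and compute and a shell command to move; the robot and the scene stay as the last step left them, time stands still between calls to the robot, and variables do not carry over. Pictures are saved under pics/ and viewed, and the job is handed in when it is done.

```bash
mkdir -p pics; python3 - <<'E'
from rig import sense, eyes, ctrl
import cv2, numpy as np
s=sense(); print(s, ctrl.pinch_z)
for n in ["scene","top","wrist"]:
    c=eyes.capture(n); cv2.imwrite(f"pics/{n}0.png",c["pixels"][:,:,::-1])
    print(n,c["mtx"].tolist(),np.round(c["dist"],3),c["R"].round(3).tolist(),c["t"].round(1), (-c["R"].T@c["t"]).round(0))
E
```

```text
{'time_s': 0.0, 'joints': array([-1.34842949e+00,  3.13455714e-01,  1.49843673e+00,  1.75199401e-05,
        1.33101441e+00, -2.23414526e-01]), 'dq': array([ 0.00015437,  0.00054947,  0.00014854, -0.00069985,  0.00154935,
       -0.00284317]), 'tau': array([ 6.12608856e-04, -4.12267435e+01, -2.59743547e+01, -1.43635384e-04,
        4.18622454e-03,  3.23391447e-06]), 'eef_pos': array([ 226.28810185, -473.44112444,  230.73229154]), 'ee_rot': array([ 0.15631054, -0.15629802,  0.69007957, -0.6891503 ]), 'force': array([-0.36020995, -0.01036626, -1.42194031]), 'wrist_torque': array([-0.01910439, -0.01712593, -0.03765161]), 'grip_width': 1.0009160004452535} 18.700000000000003
scene [[521.9371111121773, 0.0, 324.5519802478806], [0.0, 521.9371111121773, 236.35096421027654], [0.0, 0.0, 1.0]] [0.022 0.    0.    0.    0.   ] [[-0.079, 0.997, -0.007], [0.639, 0.045, -0.768], [-0.766, -0.065, -0.64]] [  -3.3 -358.1 1443.4] [1333.  113.  649.]
top [[549.1962559610917, 0.0, 321.59929184808783], [0.0, 549.1962559610917, 234.63762997622024], [0.0, 0.0, 1.0]] [-0.032  0.     0.     0.     0.   ] [[0.019, -1.0, 0.02], [-0.998, -0.02, -0.064], [0.064, -0.019, -0.998]] [  10.4  606.6 1168.3] [ 530.   44. 1204.]
wrist [[417.4695608945798, 0.0, 317.62271900631885], [0.0, 417.4695608945798, 241.11544808438822], [0.0, 0.0, 1.0]] [-0.031  0.     0.     0.     0.   ] [[0.432, -0.902, -0.001], [-0.867, -0.415, 0.274], [-0.248, -0.118, -0.962]] [-523.9  -34.1  377.1] [ 290. -442.  372.]
```

View pics/scene0.png

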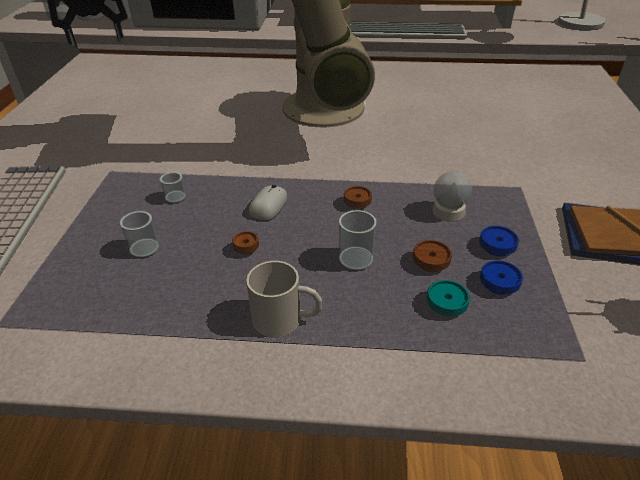

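View pics/top0.png

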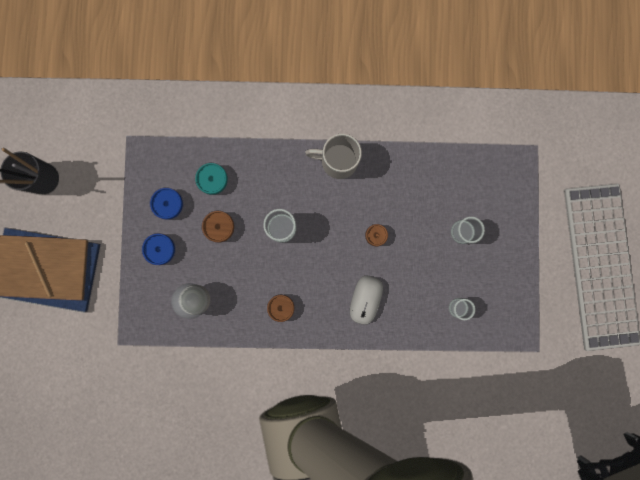

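View pics/wrist0.png

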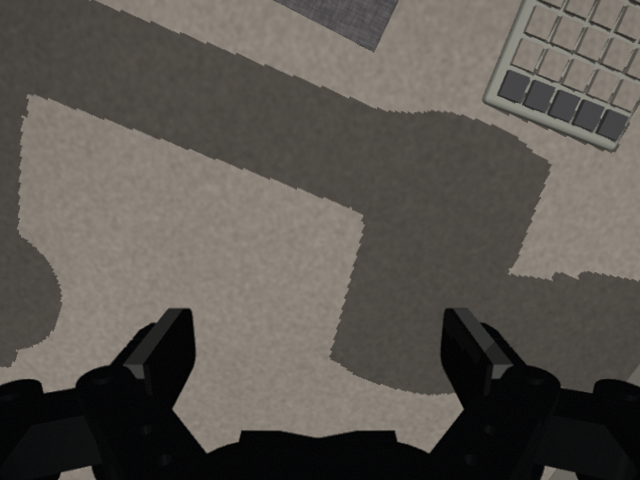

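```bash
cat > h.py <<'E'
from rig import sense, eyes, ctrl
import cv2, numpy as np
from scipy.spatial.transform import Rotation as Ro
def ray(c,px):
    p=cv2.undistortPoints(np.array(px,float).reshape(-1,1,2),c["mtx"],c["dist"]).reshape(-1,2)
    d=np.c_[p,np.ones(len(p))]@c["R"]; o=-c["R"].T@c["t"]; return o,d
def plane(c,px,z):
    o,d=ray(c,px); return o+d*((z-o[2])/d[:,2])[:,None]
def circ(P):
    A=np.c_[2*P[:,:2],np.ones(len(P))]; b=(P[:,:2]**2).sum(1)
    s=np.linalg.lstsq(A,b,rcond=None)[0]; return s[:2],np.sqrt(s[2]+s[:2]@s[:2])
def proj(c,X):
    return cv2.projectPoints(np.array(X,float).reshape(-1,3),cv2.Rodrigues(c["R"])[0],c["t"],c["mtx"],c["dist"])[0].reshape(-1,2)
def tool():
    s=sense(); q=s["ee_rot"]; R=Ro.from_quat([q[1],q[2],q[3],q[0]]).as_matrix(); return s,R
def save(c,n,crop=None,k=1):
    im=c["pixels"][:,:,::-1].copy()
    if crop: x0,y0,x1,y1=crop; im=im[y0:y1,x0:x1]
    cv2.imwrite("pics/"+n,cv2.resize(im,None,fx=k,fy=k,interpolation=cv2.INTER_CUBIC))
E
python3 - <<'E'
from h import *
s,R=tool(); print(R.round(3))
for n,z in [("top",30),("scene",30)]:
    c=eyes.capture(n); hsv=cv2.cvtColor(c["pixels"],cv2.COLOR_RGB2HSV)
    roi=np.zeros(hsv.shape[:2],np.uint8)
    if n=="top": roi[140:345,125:540]=1
    else: roi[175:340,60:540]=1
    m=((hsv[...,0]<20)&(hsv[...,1]>120)&(roi>0)).astype(np.uint8)
    m=cv2.morphologyEx(m,cv2.MORPH_CLOSE,np.ones((3,3)))
    for ct in cv2.findContours(m,0,1)[0]:
        if cv2.contourArea(ct)<60: continue
        p=ct.reshape(-1,2)
        cc=p.mean(0); W=plane(c,p,z)
        print(n,cc.round(1),cv2.contourArea(ct),*[np.round(v,1) for v in circ(W)])
    if n=="top":
        save(c,"topA.png",(140,150,400,340),3); save(c,"topB.png",(420,190,520,340),5)
    else: save(c,"scA.png",(110,160,550,340),1.8)
E
```

```text
[[-0.902 -0.     0.431]
 [-0.431  0.001 -0.902]
 [-0.    -1.    -0.001]]
top [280.5 307.6] 500.0 [448.4 106.7] 26.7
top [376.6 234.8] 328.5 [607.6 -95.7] 22.1
top [217.8 226.2] 693.5 [619.4 244.7] 31.8
scene [431.7 255.4] 925.0 [630.8 243.8] 37.8
scene [245.1 242. ] 458.0 [619.1 -93.5] 28.3
scene [357.1 196.7] 468.5 [461.6 106.9] 33.8
```

View pics/topA.png

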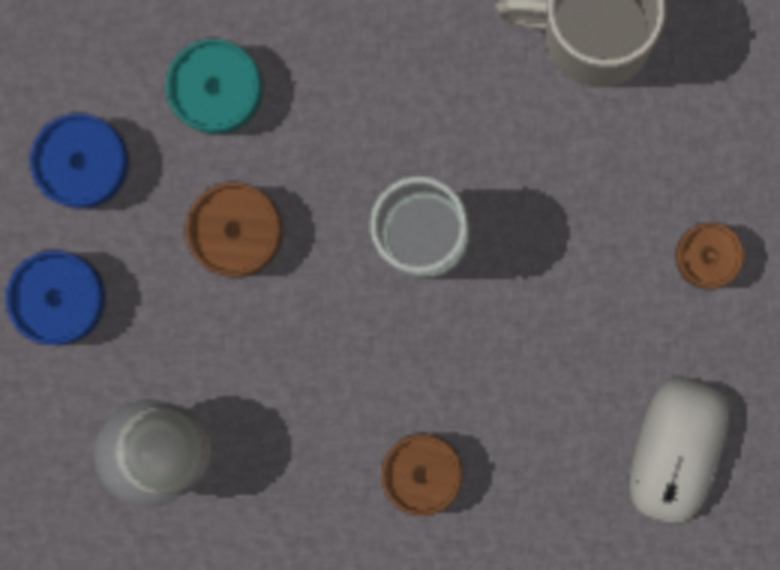

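View pics/topB.png

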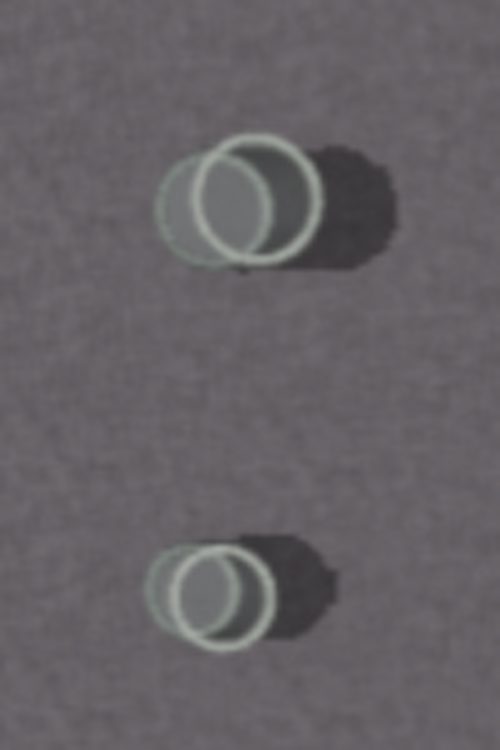

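View pics/scA.png

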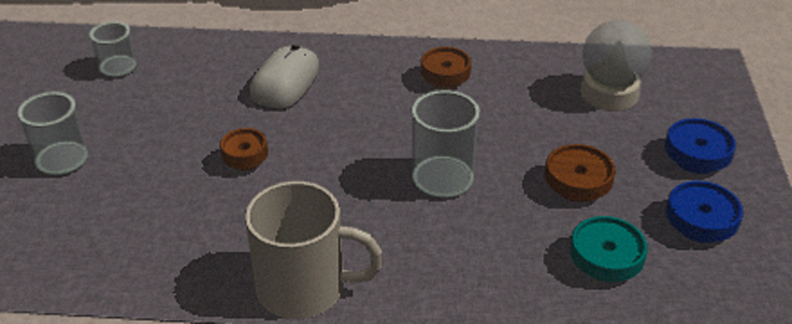

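```bash
python3 - <<'E'
from h import *
c=eyes.capture("top"); d=eyes.capture("scene")
for n,px,z in [("JL",(279.5,225.4),92),("JM",(471.3,229.4),72),("JS",(464.2,309.2),54)]:
    P=plane(c,[px],z)[0]; print(n,P.round(1), proj(d,P).round(1))
# scene rim pixels from crop (1.8x): 
for n,px,z in [("JL",(110+445/1.8,160+110/1.8),92),("JM",(110+48/1.8,160+108/1.8),72),("JS",(110+110/1.8,160+33.5/1.8),54)]:
    print(n,plane(d,[px],z)[0].round(1))
for n,px,z in [("LL",(580,170.5),25),("LM",(447,63.5),25),("LS",(246,146),25)]:
    print(n,plane(d,[(110+px[0]/1.8,160+px[1]/1.8)],z)[0].round(1))
for n,px in [("globe",(191,300)),("mouse",(367,300)),("mug",(341,153)),("tq",(211,179)),("b1",(167,204)),("b2",(159,249))]: print(n,plane(c,[px],30)[0].round(0))
E
```

```text
JL [618.6 109.1  92. ] [[357.  219.7]]
JM [ 620.  -288.8   72. ] [[135.3 219.3]]
JS [ 453.2 -279.4   54. ] [[170.6 176.9]]
JL [622.6 109.6  92. ]
JM [ 621.7 -285.6   72. ]
JS [ 459.6 -276.4   54. ]
LL [624.9 245.7  25. ]
LM [450.7 108.8  25. ]
LS [611.3 -92.7  25. ]
globe [461. 297.  30.]
mouse [468. -77.  30.]
mug [784. -17.  30.]
tq [721. 262.  30.]
b1 [665. 355.  30.]
b2 [568. 368.  30.]
```

```bash
python3 -m handwheel '[{"grip":85,"wy":0.111},{"wy":0.111},{"wy":0.111},{"wy":0.111},{"tx":-19,"tz":-34.5},{"tx":-19,"tz":-34.5},{"tx":-19,"tz":-34.5},{"tx":-19,"tz":-34.5},{"tx":-19,"tz":-34.5},{"tx":-19,"tz":-34.5}]' 30
```

```text
invalid input
```

```bash
python3 -m handwheel '[{"grip":85,"tx":0,"ty":0,"tz":0,"wx":0,"wy":0.111,"wz":0},{"grip":85,"tx":0,"ty":0,"tz":0,"wx":0,"wy":0.111,"wz":0},{"grip":85,"tx":0,"ty":0,"tz":0,"wx":0,"wy":0.111,"wz":0},{"grip":85,"tx":0,"ty":0,"tz":0,"wx":0,"wy":0.111,"wz":0}]' 30
```

```text
time_s: 0.68
eef_pos: [226.3, -473.7, 231.2]
ee_rot: [-0.001, 0.001, 0.707, -0.707]
force: [-0.8, -0.5, -0.4]
grip_width: 0.997
```

Full rows needed. Now across to above the large lid.

```bash
python3 -m handwheel '[{"grip":85,"tx":-19,"ty":0,"tz":-34.5,"wx":0,"wy":0,"wz":0},{"grip":85,"tx":-19,"ty":0,"tz":-34.5,"wx":0,"wy":0,"wz":0},{"grip":85,"tx":-19,"ty":0,"tz":-34.5,"wx":0,"wy":0,"wz":0},{"grip":85,"tx":-19,"ty":0,"tz":-34.5,"wx":0,"wy":0,"wz":0},{"grip":85,"tx":-19,"ty":0,"tz":-34.5,"wx":0,"wy":0,"wz":0},{"grip":85,"tx":-19,"ty":0,"tz":-34.5,"wx":0,"wy":0,"wz":0},{"grip":85,"tx":-19,"ty":0,"tz":-34.5,"wx":0,"wy":0,"wz":0},{"grip":85,"tx":-19,"ty":0,"tz":-34.5,"wx":0,"wy":0,"wz":0},{"grip":85,"tx":-19,"ty":0,"tz":-34.5,"wx":0,"wy":0,"wz":0},{"grip":85,"tx":-19,"ty":0,"tz":-34.5,"wx":0,"wy":0,"wz":0}]' && python3 -m handwheel '[{"grip":85,"tx":-19,"ty":0,"tz":-34.5,"wx":0,"wy":0,"wz":0},{"grip":85,"tx":-19,"ty":0,"tz":-34.5,"wx":0,"wy":0,"wz":0},{"grip":85,"tx":-19,"ty":0,"tz":-34.5,"wx":0,"wy":0,"wz":0},{"grip":85,"tx":-19,"ty":0,"tz":-34.5,"wx":0,"wy":0,"wz":0},{"grip":85,"tx":-19,"ty":0,"tz":-34.5,"wx":0,"wy":0,"wz":0},{"grip":85,"tx":-19,"ty":0,"tz":-34.5,"wx":0,"wy":0,"wz":0},{"grip":85,"tx":-19,"ty":0,"tz":-34.5,"wx":0,"wy":0,"wz":0},{"grip":85,"tx":-19,"ty":0,"tz":-34.5,"wx":0,"wy":0,"wz":0},{"grip":85,"tx":-19,"ty":0,"tz":-34.5,"wx":0,"wy":0,"wz":0},{"grip":85,"tx":-19,"ty":0,"tz":-34.5,"wx":0,"wy":0,"wz":0}]' && python3 -m handwheel '[{"grip":85,"tx":-19,"ty":0,"tz":-29,"wx":0,"wy":0,"wz":0},{"grip":85,"tx":0,"ty":0,"tz":0,"wx":0,"wy":0,"wz":0},{"grip":85,"tx":0,"ty":0,"tz":0,"wx":0,"wy":0,"wz":0}]'
python3 - <<'E'
from h import *
s,R=tool(); print(s["eef_pos"],R.round(3),s["joints"].round(2))
c=eyes.capture("wrist"); save(c,"w1.png")
E
```

```text
time_s: 1.52
eef_pos: [416.3, -126.5, 231.5]
ee_rot: [-0.001, 0.0, -0.707, 0.707]
force: [0.4, -0.5, 0.3]
grip_width: 0.998
time_s: 2.35
eef_pos: [605.6, 219.0, 231.2]
ee_rot: [-0.001, 0.001, -0.707, 0.707]
force: [0.1, -1.0, 0.5]
grip_width: 0.996
time_s: 2.6
eef_pos: [624.1, 247.2, 229.8]
ee_rot: [-0.001, 0.002, -0.707, 0.707]
force: [-0.3, -1.3, 0.7]
grip_width: 0.996
[624.13516368 247.24177373 229.8062121 ] [[-1.    -0.002  0.004]
 [-0.004 -0.    -1.   ]
 [ 0.002 -1.     0.   ]] [ 0.2   0.66  0.98 -0.    1.51  1.77]
```

View pics/w1.png

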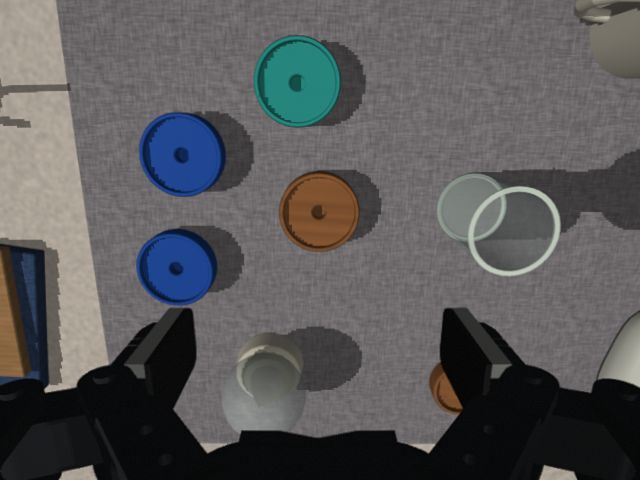

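```bash
cat >> h.py <<'E'
def brown(c,z,roi=None,amin=400,r=None):
    hsv=cv2.cvtColor(c["pixels"],cv2.COLOR_RGB2HSV)
    m=((hsv[...,0]<20)&(hsv[...,1]>110)).astype(np.uint8)
    if roi:
        k=np.zeros_like(m); x0,y0,x1,y1=roi; k[y0:y1,x0:x1]=1; m&=k
    m=cv2.morphologyEx(m,cv2.MORPH_CLOSE,np.ones((3,3)))
    for ct in cv2.findContours(m,0,1)[0]:
        if cv2.contourArea(ct)<amin: continue
        p=cv2.convexHull(ct).reshape(-1,2); e=cv2.fitEllipse(ct)
        print("px",np.round(e[0],1),np.round(e[1],1),*[np.round(v,1) for v in circ(plane(c,p,z))])
def rim(c,z,seed,R,thr=12):
    """glass rim: radial search for brightest ring point around a world seed, refit circle"""
    g=cv2.GaussianBlur(cv2.cvtColor(c["pixels"],cv2.COLOR_RGB2GRAY),(3,3),0).astype(float)
    ctr=np.array(seed,float)
    for it in range(3):
        pts=[]
        for a in np.linspace(0,2*np.pi,72,endpoint=False):
            rr=np.arange(R-9,R+7,.25); X=np.c_[ctr[0]+rr*np.cos(a),ctr[1]+rr*np.sin(a),np.full(len(rr),z)]
            p=proj(c,X); v=cv2.remap(g.astype(np.float32),p[:,0].astype(np.float32),p[:,1].astype(np.float32),1).ravel()
            i=v.argmax()
            if v[i]-np.median(v)>thr: pts.append(X[i])
        pts=np.array(pts); cc,r=circ(pts)
        e=abs(np.hypot(*(pts[:,:2]-cc).T)-r); cc,r=circ(pts[e<=np.quantile(e,.7)]); ctr=cc
    return cc.round(1),round(float(r),1),len(pts)
E
python3 - <<'E'
from h import *
c=eyes.capture("wrist"); brown(c,30,(260,150,380,270))
print(rim(c,92,(620,109),30.5))
t=eyes.capture("top"); print(rim(t,92,(620,109),30.5))
s=eyes.capture("scene"); print(rim(s,92,(620,109),30.5))
E
```

```text
px [317.5 210.7] [78.8 78.9] [622.1 247.2] 33.5
(array([621.9, 112.1]), 30.3, 72)
(array([620.8, 110.5]), 30.4, 72)
(array([622. , 110.1]), 30.3, 72)
```

```bash
python3 -m handwheel '[{"grip":85,"tx":2,"ty":38,"tz":0,"wx":0,"wy":0,"wz":0},{"grip":85,"tx":0,"ty":38,"tz":0,"wx":0,"wy":0,"wz":0},{"grip":85,"tx":0,"ty":38,"tz":0,"wx":0,"wy":0,"wz":0},{"grip":85,"tx":0,"ty":38,"tz":0,"wx":0,"wy":0,"wz":0},{"grip":85,"tx":0,"ty":30,"tz":0,"wx":0,"wy":0,"wz":0},{"grip":85,"tx":0,"ty":20,"tz":0,"wx":0,"wy":0,"wz":0},{"grip":85,"tx":0,"ty":14,"tz":0,"wx":0,"wy":0,"wz":0},{"grip":85,"tx":0,"ty":0,"tz":0,"wx":0,"wy":0,"wz":0},{"grip":85,"tx":0,"ty":0,"tz":0,"wx":0,"wy":0,"wz":0}]'
python3 - <<'E'
from h import *
s,R=tool(); print(s["eef_pos"])
c=eyes.capture("wrist"); save(c,"w2.png"); c=eyes.capture("scene"); save(c,"s2.png",(350,160,550,340),3)
E
```

```text
time_s: 3.55
eef_pos: [622.5, 245.6, 16.3]
ee_rot: [0.001, -0.0, 0.707, -0.707]
force: [0.6, 0.5, 0.5]
grip_width: 0.997
[622.46741807 245.63254045  16.27622668]
```

View pics/w2.png

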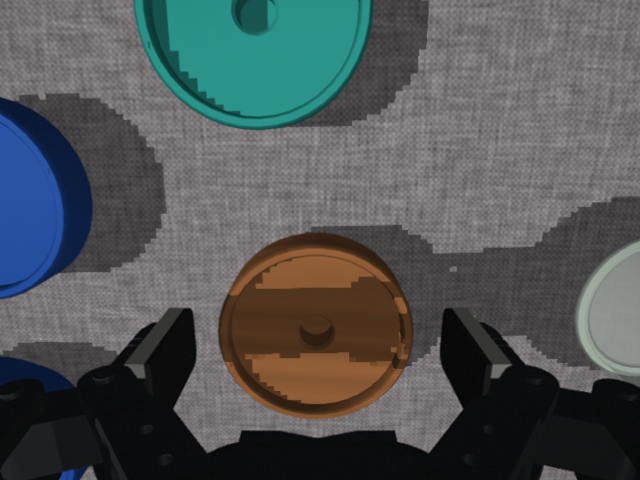

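View pics/s2.png

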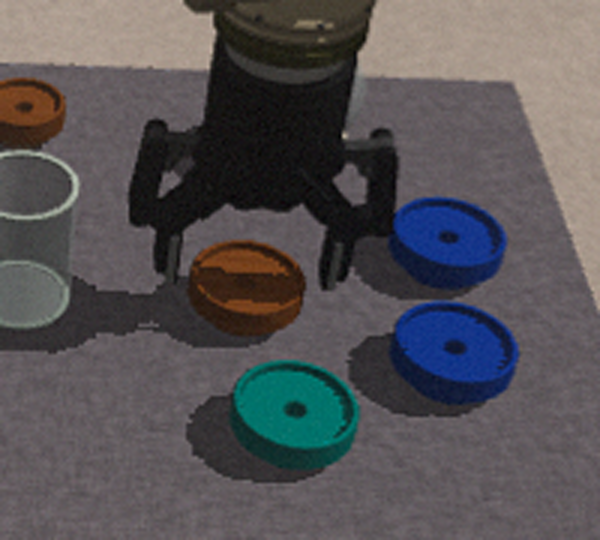

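```bash
python3 - <<'E'
from h import *
c=eyes.capture("wrist"); brown(c,30,(200,220,430,430)); s=sense(); print(s["eef_pos"],s["force"])
E
```

```text
px [316.8 326.7] [183.1 189.8] [624.2 247.4] 33.7
[623.07466867 246.10711466  17.42512179] [-0.31498996  0.4056673   0.26167502]
```

```bash
python3 -m handwheel '[{"grip":85,"tx":0,"ty":8,"tz":0,"wx":0,"wy":0,"wz":0},{"grip":85,"tx":0,"ty":6,"tz":0,"wx":0,"wy":0,"wz":0},{"grip":66,"tx":0,"ty":0,"tz":0,"wx":0,"wy":0,"wz":0},{"grip":60,"tx":0,"ty":0,"tz":0,"wx":0,"wy":0,"wz":0},{"grip":60,"tx":0,"ty":0,"tz":0,"wx":0,"wy":0,"wz":0},{"grip":60,"tx":0,"ty":0,"tz":0,"wx":0,"wy":0,"wz":0},{"grip":60,"tx":0,"ty":0,"tz":0,"wx":0,"wy":0,"wz":0},{"grip":60,"tx":0,"ty":0,"tz":0,"wx":0,"wy":0,"wz":0}]' 30
python3 - <<'E'
from h import *
c=eyes.capture("wrist"); save(c,"w3.png")
E
```

```text
time_s: 4.37
eef_pos: [622.1, 246.0, 1.3]
ee_rot: [0.001, -0.001, 0.707, -0.707]
force: [0.5, 0.4, -0.7]
grip_width: 0.785
```

View pics/w3.png

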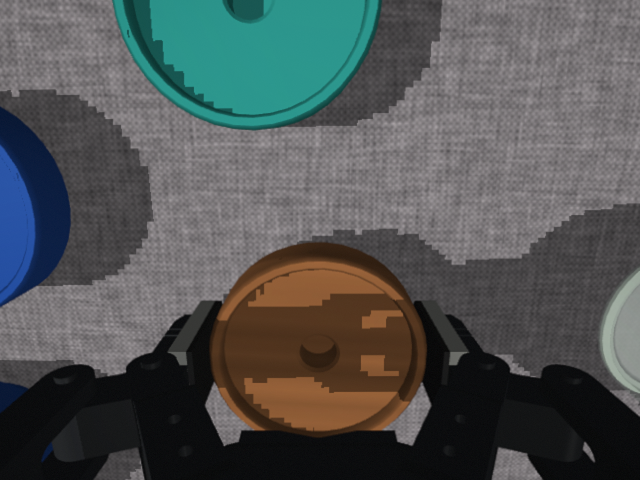

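```bash
python3 -m handwheel '[{"grip":60,"tx":0,"ty":-8,"tz":0,"wx":0,"wy":0,"wz":0},{"grip":60,"tx":0,"ty":-20,"tz":0,"wx":0,"wy":0,"wz":0},{"grip":60,"tx":0,"ty":-32,"tz":0,"wx":0,"wy":0,"wz":0},{"grip":60,"tx":0,"ty":-32,"tz":0,"wx":0,"wy":0,"wz":0},{"grip":60,"tx":0,"ty":-28,"tz":0,"wx":0,"wy":0,"wz":0},{"grip":60,"tx":0,"ty":0,"tz":25,"wx":0,"wy":0,"wz":0},{"grip":60,"tx":0,"ty":0,"tz":35,"wx":0,"wy":0,"wz":0},{"grip":60,"tx":0,"ty":0,"tz":35,"wx":0,"wy":0,"wz":0},{"grip":60,"tx":0,"ty":0,"tz":25,"wx":0,"wy":0,"wz":0},{"grip":60,"tx":0,"ty":0,"tz":15,"wx":0,"wy":0,"wz":0}]' && python3 -m handwheel '[{"grip":60,"tx":0,"ty":0,"tz":0,"wx":0,"wy":0,"wz":0},{"grip":60,"tx":0,"ty":0,"tz":0,"wx":0,"wy":0,"wz":0},{"grip":60,"tx":0,"ty":0,"tz":0,"wx":0,"wy":0,"wz":0}]'
python3 - <<'E'
from h import *
print(sense()["force"])
c=eyes.capture("wrist"); save(c,"w4.png"); c=eyes.capture("scene"); save(c,"s4.png",(270,100,470,280),3);brown(c,150,(330,150,410,280))
c=eyes.capture("top"); save(c,"t4.png",(200,150,400,300),3);
E
```

```text
time_s: 5.25
eef_pos: [622.4, 108.4, 122.1]
ee_rot: [-0.0, -0.0, -0.707, 0.707]
force: [-0.5, 0.1, -0.8]
grip_width: 0.783
time_s: 5.5
eef_pos: [622.3, 112.3, 121.5]
ee_rot: [0.001, -0.001, 0.707, -0.707]
force: [-0.2, 0.2, -0.6]
grip_width: 0.789
[-0.19903523  0.22708199 -0.61429916]
px [359.5 197.9] [31.2 41.1] [633.5 110.7] 40.1
```

View pics/w4.png

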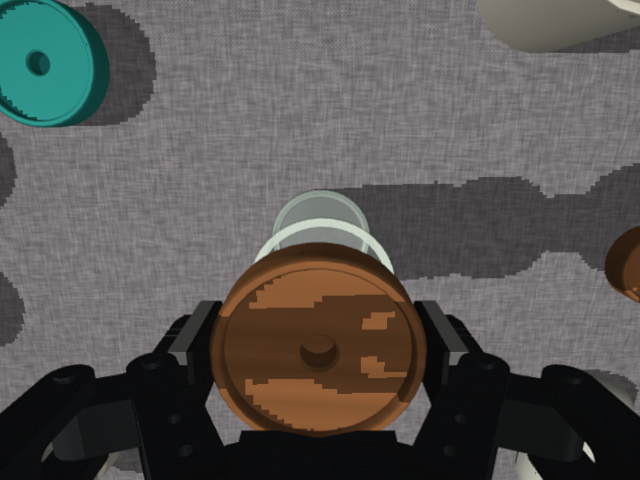

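View pics/s4.png

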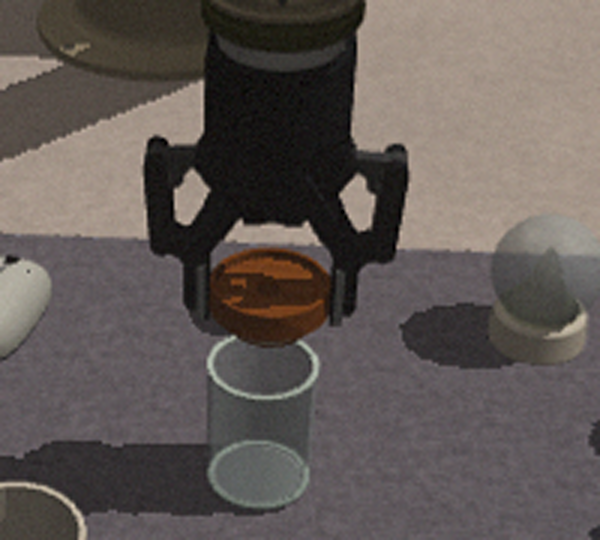

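View pics/t4.png

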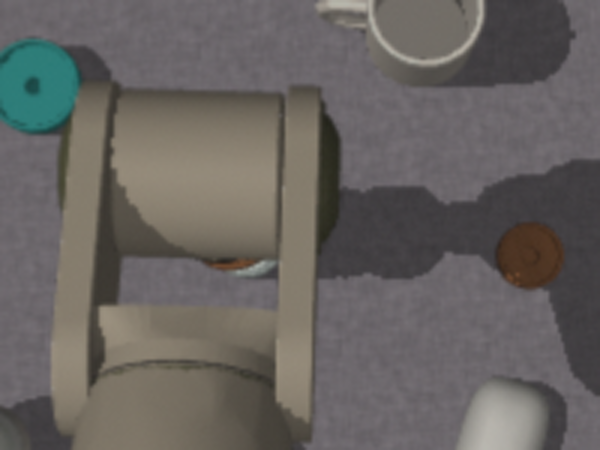

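```bash
python3 - <<'E'
from h import *
c=eyes.capture("wrist"); d=eyes.capture("scene")
print("wrist hole",plane(c,[(319,348)],144)[0].round(1),"scene",plane(d,[(270+272/3,100+288/3)],144)[0].round(1))
print(rim(d,92,(622,110),30.5))
# wrist rim: visible arc
g=cv2.cvtColor(c["pixels"],cv2.COLOR_RGB2GRAY); pts=[]
for x in range(262,386,6):
    col=g[205:255,x].astype(int); ys=np.where(col>175)[0]
    if len(ys): pts.append((x,205+ys.mean()))
W=plane(c,pts,92); print(len(pts)); 
from scipy.optimize import least_squares
f=least_squares(lambda p:np.hypot(W[:,0]-p[0],W[:,1]-p[1])-30.5,[620,110]); print("wrist rim",f.x.round(1),abs(f.fun).max().round(2))
brown(c,150,(200,230,440,440)); print(sense()["eef_pos"])
E
```

```text
wrist hole [623.5 113.1 144. ] scene [620.9 113.6 144. ]
(array([622.1, 110.1]), 30.2, 61)
21
wrist rim [621.7 111.9] 1.55
px [317.6 343. ] [195.4 218. ] [625.6 113.5] 33.5
[622.22518664 111.89127444 121.25571718]
```

```bash
python3 -m handwheel '[{"grip":60,"tx":0.5,"ty":10,"tz":1.5,"wx":0,"wy":0,"wz":0},{"grip":60,"tx":0,"ty":10,"tz":0,"wx":0,"wy":0,"wz":0},{"grip":60,"tx":0,"ty":6,"tz":0,"wx":0,"wy":0,"wz":0},{"grip":60,"tx":0,"ty":4,"tz":0,"wx":0,"wy":0,"wz":0},{"grip":60,"tx":0,"ty":4,"tz":0,"wx":0,"wy":0,"wz":0},{"grip":60,"tx":0,"ty":1,"tz":0,"wx":0,"wy":0,"wz":0},{"grip":60,"tx":0,"ty":0,"tz":0,"wx":0,"wy":0,"wz":0},{"grip":60,"tx":0,"ty":0,"tz":0,"wx":0,"wy":0,"wz":0}]' && python3 -m handwheel '[{"grip":60,"tx":0,"ty":1,"tz":0,"wx":0,"wy":0,"wz":0},{"grip":60,"tx":0,"ty":1,"tz":0,"wx":0,"wy":0,"wz":0},{"grip":60,"tx":0,"ty":0,"tz":0,"wx":0,"wy":0,"wz":0}]'
python3 - <<'E'
from h import *
print(sense()["force"])
c=eyes.capture("scene"); save(c,"s5.png",(270,100,470,280),3)
E
```

```text
time_s: 6.42
eef_pos: [622.0, 109.5, 86.6]
ee_rot: [0.001, -0.0, 0.707, -0.707]
force: [0.7, 0.2, -0.5]
grip_width: 0.785
time_s: 6.67
eef_pos: [621.8, 109.5, 84.3]
ee_rot: [0.001, -0.001, 0.707, -0.707]
force: [-0.2, 0.0, -0.6]
grip_width: 0.783
[-0.22914789  0.0441844  -0.62286805]
```

View pics/s5.png

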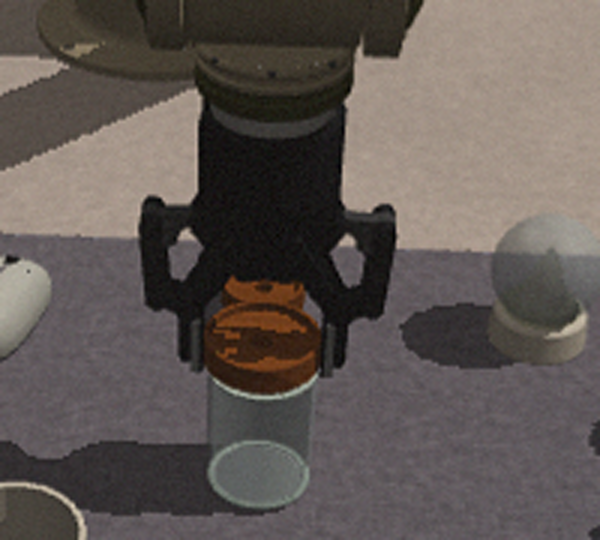

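Lid plug is inside the mouth; ease down until contact.

```bash
for i in 1; do python3 -m handwheel '[{"grip":60,"tx":0,"ty":1,"tz":0,"wx":0,"wy":0,"wz":0},{"grip":60,"tx":0,"ty":0,"tz":0,"wx":0,"wy":0,"wz":0}]'; python3 -m handwheel '[{"grip":60,"tx":0,"ty":1,"tz":0,"wx":0,"wy":0,"wz":0},{"grip":60,"tx":0,"ty":0,"tz":0,"wx":0,"wy":0,"wz":0}]'; python3 -m handwheel '[{"grip":60,"tx":0,"ty":0.5,"tz":0,"wx":0,"wy":0,"wz":0},{"grip":60,"tx":0,"ty":0,"tz":0,"wx":0,"wy":0,"wz":0}]'; done
```

```text
time_s: 6.88
eef_pos: [621.8, 109.5, 83.2]
ee_rot: [-0.001, 0.001, -0.707, 0.707]
force: [-0.2, 0.0, -0.7]
grip_width: 0.784
time_s: 7.05
eef_pos: [621.7, 109.5, 82.1]
ee_rot: [0.001, -0.001, 0.707, -0.707]
force: [0.1, -0.4, -0.9]
grip_width: 0.786
time_s: 7.22
eef_pos: [621.8, 109.5, 81.7]
ee_rot: [-0.001, 0.001, -0.707, 0.707]
force: [-0.3, 0.9, -0.6]
grip_width: 0.785
```

```bash
python3 -m handwheel '[{"grip":60,"tx":0,"ty":0.5,"tz":0,"wx":0,"wy":0,"wz":0},{"grip":60,"tx":0,"ty":0,"tz":0,"wx":0,"wy":0,"wz":0}]'; python3 -m handwheel '[{"grip":60,"tx":0,"ty":0.5,"tz":0,"wx":0,"wy":0,"wz":0},{"grip":60,"tx":0,"ty":0,"tz":0,"wx":0,"wy":0,"wz":0}]'
```

```text
time_s: 7.38
eef_pos: [621.8, 109.5, 81.2]
ee_rot: [-0.001, 0.001, -0.707, 0.707]
force: [0.0, -0.3, -0.8]
grip_width: 0.79
time_s: 7.55
eef_pos: [621.8, 109.5, 80.8]
ee_rot: [-0.001, 0.001, -0.707, 0.707]
force: [-1.2, -0.0, -0.5]
grip_width: 0.784
```

```bash
python3 -m handwheel '[{"grip":60,"tx":0,"ty":0.5,"tz":0,"wx":0,"wy":0,"wz":0},{"grip":60,"tx":0,"ty":0,"tz":0,"wx":0,"wy":0,"wz":0}]'
```

```text
time_s: 7.72
eef_pos: [621.9, 109.5, 80.7]
ee_rot: [-0.001, 0.0, -0.707, 0.707]
force: [-1.7, -0.3, 3.2]
grip_width: 0.785
```

```bash
python3 -m handwheel '[{"grip":70,"tx":0,"ty":0,"tz":0,"wx":0,"wy":0,"wz":0},{"grip":74,"tx":0,"ty":0,"tz":0,"wx":0,"wy":0,"wz":0},{"grip":80,"tx":0,"ty":0,"tz":0,"wx":0,"wy":0,"wz":0},{"grip":85,"tx":0,"ty":0,"tz":0,"wx":0,"wy":0,"wz":0},{"grip":85,"tx":0,"ty":-10,"tz":0,"wx":0,"wy":0,"wz":0},{"grip":85,"tx":0,"ty":-30,"tz":0,"wx":0,"wy":0,"wz":0},{"grip":85,"tx":0,"ty":-35,"tz":0,"wx":0,"wy":0,"wz":0},{"grip":85,"tx":0,"ty":-35,"tz":0,"wx":0,"wy":0,"wz":0},{"grip":85,"tx":0,"ty":-35,"tz":0,"wx":0,"wy":0,"wz":0},{"grip":85,"tx":0,"ty":0,"tz":0,"wx":0,"wy":0,"wz":0}]'
python3 -m handwheel '[{"grip":85,"tx":0,"ty":0,"tz":0,"wx":0,"wy":0,"wz":0}]'
python3 - <<'E'
from h import *
s=sense(); print(s["force"],s["eef_pos"])
c=eyes.capture("scene"); save(c,"s6.png",(270,100,470,280),3)
brown(c,110,(330,190,390,250))
c=eyes.capture("wrist"); save(c,"w6.png"); brown(c,110)
E
```

```text
time_s: 8.55
eef_pos: [623.9, 109.6, 234.0]
ee_rot: [-0.005, -0.004, -0.707, 0.707]
force: [0.6, 0.3, 0.1]
grip_width: 0.993
time_s: 8.63
eef_pos: [622.4, 109.5, 227.9]
ee_rot: [-0.002, -0.001, -0.707, 0.707]
force: [-0.4, 0.1, -1.6]
grip_width: 0.996
[-0.43473339  0.08569859 -1.63967075] [622.40965887 109.54869476 227.93556205]
px [357.1 211.3] [38.3 44.9] [612.4 109.2] 55.0
px [319.4 385.5] [59.4 60.2] [511.5 109. ] 23.5
px [555.9 223.9] [55.3 62.2] [630.5 -41.5] 19.4
px [317.7 233.5] [102.2 102.9] [622.9 110.6] 33.5
```

View pics/s6.png

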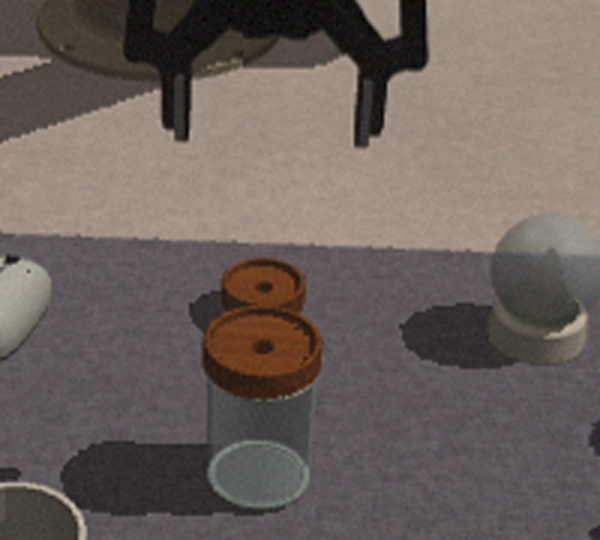

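View pics/w6.png

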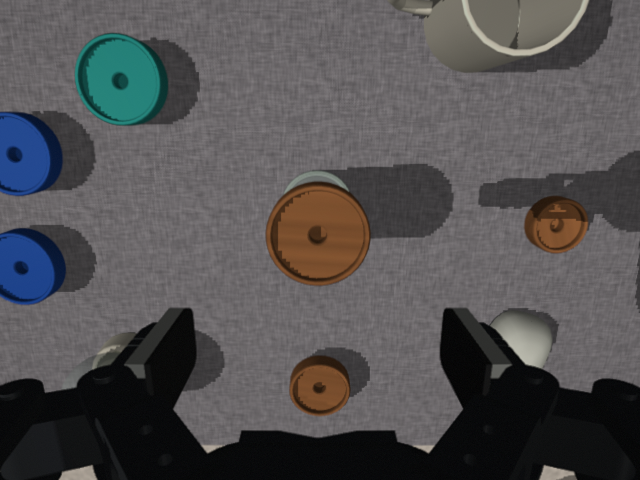

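```bash
python3 -m handwheel '[{"grip":85,"tx":0,"ty":0,"tz":39.5,"wx":0,"wy":0,"wz":0},{"grip":85,"tx":0,"ty":0,"tz":39.5,"wx":0,"wy":0,"wz":0},{"grip":85,"tx":0,"ty":0,"tz":39.5,"wx":0,"wy":0,"wz":0},{"grip":85,"tx":0,"ty":0,"tz":39.5,"wx":0,"wy":0,"wz":0},{"grip":85,"tx":0,"ty":0,"tz":39.5,"wx":0,"wy":0,"wz":0},{"grip":85,"tx":0,"ty":0,"tz":39.5,"wx":0,"wy":0,"wz":0},{"grip":85,"tx":0,"ty":0,"tz":39.5,"wx":0,"wy":0,"wz":0},{"grip":85,"tx":0,"ty":0,"tz":39.5,"wx":0,"wy":0,"wz":0},{"grip":85,"tx":0,"ty":0,"tz":39.5,"wx":0,"wy":0,"wz":0},{"grip":85,"tx":0,"ty":0,"tz":39.5,"wx":0,"wy":0,"wz":0}]'
python3 -m handwheel '[{"grip":85,"tx":0,"ty":0,"tz":0,"wx":0,"wy":0,"wz":0},{"grip":85,"tx":0,"ty":0,"tz":0,"wx":0,"wy":0,"wz":0},{"grip":85,"tx":0,"ty":0,"tz":0,"wx":0,"wy":0,"wz":0}]'
python3 - <<'E'
from h import *
s=sense(); print(s["eef_pos"])
c=eyes.capture("wrist"); save(c,"w7.png"); print(rim(c,72,(621,-287),25.5)); print(rim(c,54,(456,-278),20.5))
E
```

```text
time_s: 9.57
eef_pos: [621.8, -287.2, 223.7]
ee_rot: [-0.0, -0.001, 0.708, -0.706]
force: [1.2, -0.0, -0.0]
grip_width: 0.995
time_s: 9.82
eef_pos: [622.3, -284.9, 223.9]
ee_rot: [-0.0, -0.001, 0.708, -0.706]
force: [-0.3, 0.2, 0.3]
grip_width: 0.996
[ 622.28600862 -284.92291587  223.94065658]
(array([ 621.4, -286.1]), 25.3, 72)
(array([ 455.7, -277.3]), 20.4, 72)
```

View pics/w7.png

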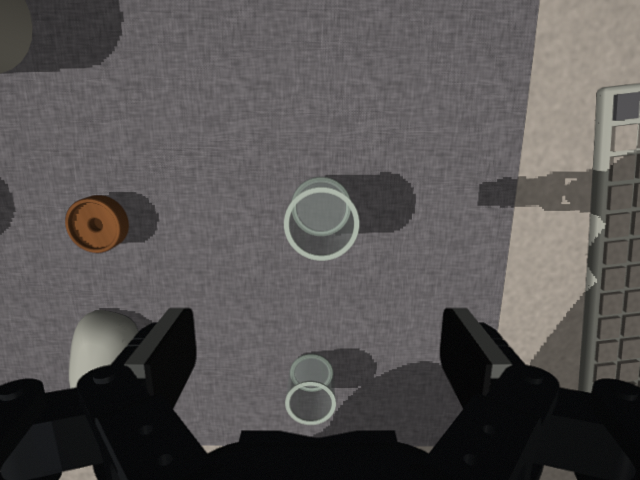

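```bash
python3 -m handwheel '[{"grip":85,"tx":1,"ty":38,"tz":2,"wx":0,"wy":0,"wz":0},{"grip":85,"tx":0,"ty":38,"tz":0,"wx":0,"wy":0,"wz":0},{"grip":85,"tx":0,"ty":38,"tz":0,"wx":0,"wy":0,"wz":0},{"grip":85,"tx":0,"ty":34,"tz":0,"wx":0,"wy":0,"wz":0},{"grip":85,"tx":0,"ty":30,"tz":0,"wx":0,"wy":0,"wz":0},{"grip":85,"tx":0,"ty":16,"tz":0,"wx":0,"wy":0,"wz":0},{"grip":85,"tx":0,"ty":10,"tz":0,"wx":0,"wy":0,"wz":0},{"grip":85,"tx":0,"ty":0,"tz":0,"wx":0,"wy":0,"wz":0},{"grip":85,"tx":0,"ty":0,"tz":0,"wx":0,"wy":0,"wz":0}]'
python3 - <<'E'
from h import *
s=sense(); print(s["eef_pos"])
c=eyes.capture("wrist"); save(c,"w8.png"); print(rim(c,72,(621,-287),25.5))
E
```

```text
time_s: 10.62
eef_pos: [622.1, -286.9, 22.2]
ee_rot: [-0.001, 0.001, -0.707, 0.707]
force: [0.1, 0.2, 2.0]
grip_width: 0.997
[ 622.07294569 -286.92945551   22.18666538]
(array([ 622.4, -285.7]), 25.2, 47)
```

View pics/w8.png

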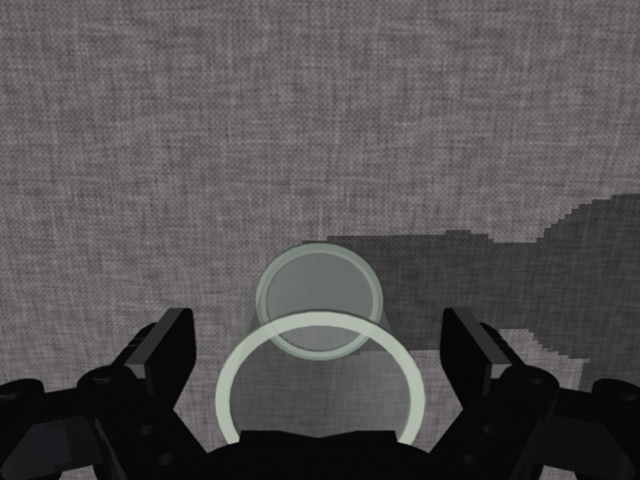

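```bash
python3 -m handwheel '[{"grip":60,"tx":0,"ty":0,"tz":0,"wx":0,"wy":0,"wz":0},{"grip":55,"tx":0,"ty":0,"tz":0,"wx":0,"wy":0,"wz":0},{"grip":52,"tx":0,"ty":0,"tz":0,"wx":0,"wy":0,"wz":0},{"grip":48,"tx":0,"ty":0,"tz":0,"wx":0,"wy":0,"wz":0},{"grip":46,"tx":0,"ty":0,"tz":0,"wx":0,"wy":0,"wz":0},{"grip":46,"tx":0,"ty":0,"tz":0,"wx":0,"wy":0,"wz":0},{"grip":46,"tx":0,"ty":0,"tz":0,"wx":0,"wy":0,"wz":0},{"grip":46,"tx":0,"ty":0,"tz":0,"wx":0,"wy":0,"wz":0}]' 30
```

```text
time_s: 11.33
eef_pos: [621.9, -287.6, 22.6]
ee_rot: [-0.001, 0.0, -0.707, 0.707]
force: [-1.6, 1.3, 6.1]
grip_width: 0.63
```

```bash
python3 -m handwheel '[{"grip":46,"tx":0,"ty":-8,"tz":0,"wx":0,"wy":0,"wz":0},{"grip":46,"tx":0,"ty":-20,"tz":0,"wx":0,"wy":0,"wz":0},{"grip":46,"tx":0,"ty":-32,"tz":0,"wx":0,"wy":0,"wz":0},{"grip":46,"tx":0,"ty":-32,"tz":0,"wx":0,"wy":0,"wz":0},{"grip":46,"tx":0,"ty":-32,"tz":0,"wx":0,"wy":0,"wz":0},{"grip":46,"tx":0,"ty":-16,"tz":0,"wx":0,"wy":0,"wz":0},{"grip":46,"tx":-1,"ty":0,"tz":-16,"wx":0,"wy":0,"wz":0},{"grip":46,"tx":0,"ty":0,"tz":-30,"wx":0,"wy":0,"wz":0},{"grip":46,"tx":0,"ty":0,"tz":-34,"wx":0,"wy":0,"wz":0},{"grip":46,"tx":0,"ty":0,"tz":-34,"wx":0,"wy":0,"wz":0}]' && python3 -m handwheel '[{"grip":46,"tx":0,"ty":0,"tz":-34,"wx":0,"wy":0,"wz":0},{"grip":46,"tx":0,"ty":0,"tz":-34,"wx":0,"wy":0,"wz":0},{"grip":46,"tx":0,"ty":0,"tz":-34,"wx":0,"wy":0,"wz":0},{"grip":46,"tx":0,"ty":0,"tz":-34,"wx":0,"wy":0,"wz":0},{"grip":46,"tx":0,"ty":0,"tz":-34,"wx":0,"wy":0,"wz":0},{"grip":46,"tx":0,"ty":0,"tz":-34,"wx":0,"wy":0,"wz":0},{"grip":46,"tx":0,"ty":0,"tz":-34,"wx":0,"wy":0,"wz":0},{"grip":46,"tx":0,"ty":0,"tz":-24,"wx":0,"wy":0,"wz":0},{"grip":46,"tx":0,"ty":0,"tz":-14,"wx":0,"wy":0,"wz":0},{"grip":46,"tx":0,"ty":0,"tz":-6.8,"wx":0,"wy":0,"wz":0}]' && python3 -m handwheel '[{"grip":46,"tx":0,"ty":0,"tz":0,"wx":0,"wy":0,"wz":0},{"grip":46,"tx":0,"ty":0,"tz":0,"wx":0,"wy":0,"wz":0},{"grip":46,"tx":0,"ty":0,"tz":0,"wx":0,"wy":0,"wz":0}]'
python3 - <<'E'
from h import *
s=sense(); print(s["eef_pos"],s["force"])
c=eyes.capture("wrist"); save(c,"w9.png"); c=eyes.capture("scene"); save(c,"s9.png",(270,80,470,280),3)
E
```

```text
time_s: 12.17
eef_pos: [621.4, -171.5, 160.1]
ee_rot: [-0.0, -0.001, 0.708, -0.707]
force: [0.9, 0.1, -2.2]
grip_width: 0.633
time_s: 13.0
eef_pos: [621.0, 111.4, 160.6]
ee_rot: [0.001, -0.002, 0.707, -0.707]
force: [-0.2, -0.3, -0.4]
grip_width: 0.634
time_s: 13.25
eef_pos: [621.9, 107.9, 161.1]
ee_rot: [0.0, 0.0, -0.707, 0.707]
force: [-0.6, 0.1, -2.8]
grip_width: 0.635
[621.89612342 107.88602983 161.13603034] [-0.60175319  0.0743999  -2.77439137]
```

View pics/w9.png

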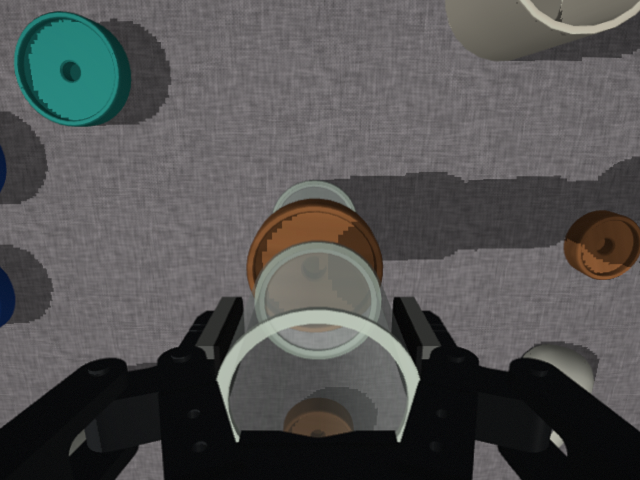

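View pics/s9.png

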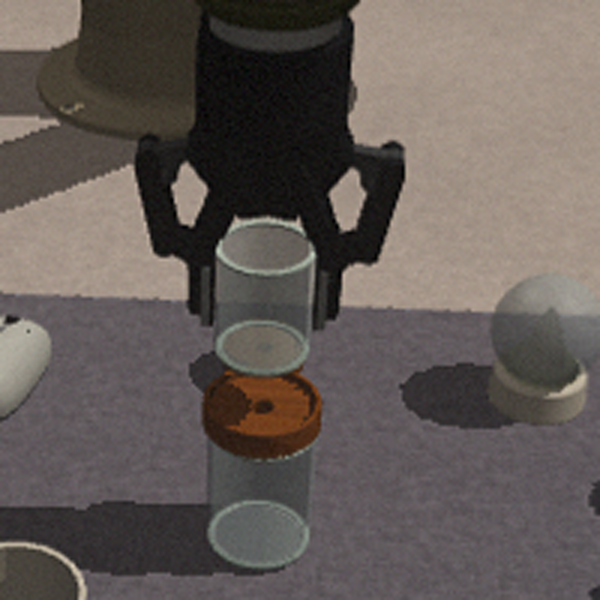

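```bash
python3 - <<'E'
from h import *
c=eyes.capture("wrist"); d=eyes.capture("scene")
print("jar bottom wrist",plane(c,[(318.5,300)],142)[0].round(1),"lid wrist",plane(c,[(248,262),(382,262)],110).mean(0).round(1), "lid via rim front",plane(c,[(315,200)],110)[0].round(1),"-34 in x")
print("scene jarbottom",plane(d,[(270+262.5/3,80+347/3)],143)[0].round(1),"rim",plane(d,[(270+266/3,80+247/3)],211)[0].round(1),"lid top",plane(d,[(270+262.5/3,80+402/3)],110)[0].round(1))
E
```

```text
jar bottom wrist [621.2 108.8 142. ] lid wrist [627.  110.4 110. ] lid via rim front [657.4 110.4 110. ] -34 in x
scene jarbottom [618.9 108.3 143. ] rim [624.2 108.  211. ] lid top [625.9 109.6 110. ]
```

```bash
python3 -m handwheel '[{"grip":46,"tx":-1,"ty":8,"tz":-1.5,"wx":0,"wy":0,"wz":0},{"grip":46,"tx":0,"ty":8,"tz":0,"wx":0,"wy":0,"wz":0},{"grip":46,"tx":0,"ty":6,"tz":0,"wx":0,"wy":0,"wz":0},{"grip":46,"tx":0,"ty":4,"tz":0,"wx":0,"wy":0,"wz":0},{"grip":46,"tx":0,"ty":3,"tz":0,"wx":0,"wy":0,"wz":0},{"grip":46,"tx":0,"ty":1,"tz":0,"wx":0,"wy":0,"wz":0},{"grip":46,"tx":0,"ty":0,"tz":0,"wx":0,"wy":0,"wz":0},{"grip":46,"tx":0,"ty":0,"tz":0,"wx":0,"wy":0,"wz":0}]'
python3 - <<'E'
from h import *
s=sense(); print(s["eef_pos"],s["force"])
c=eyes.capture("wrist"); save(c,"w10.png"); c=eyes.capture("scene"); save(c,"s10.png",(270,80,470,280),3)
E
```

```text
time_s: 14.12
eef_pos: [622.9, 110.8, 131.5]
ee_rot: [-0.001, 0.0, -0.707, 0.707]
force: [-0.5, 0.3, -1.0]
grip_width: 0.632
[622.93463006 110.82689961 131.54018762] [-0.51036839  0.34684913 -1.02592852]
```

View pics/w10.png

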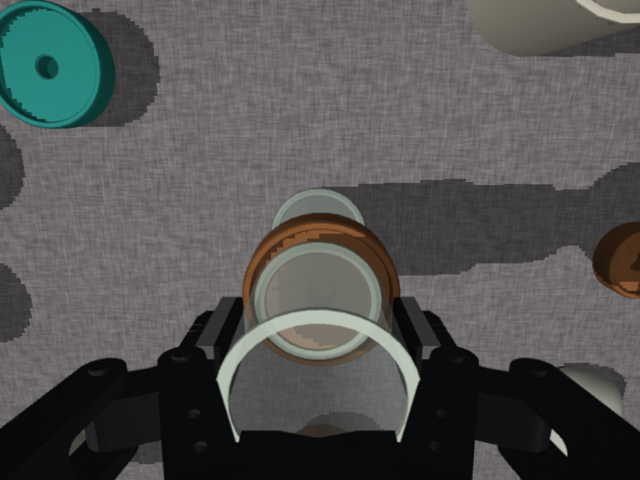

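View pics/s10.png

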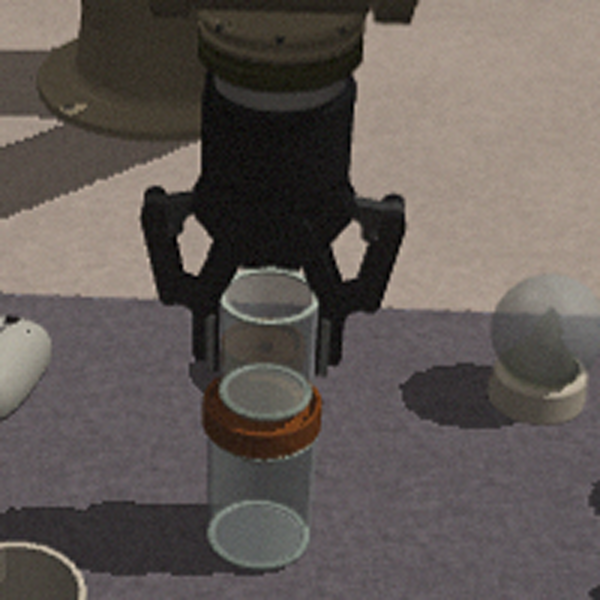

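```bash
python3 -m handwheel '[{"grip":46,"tx":0,"ty":0,"tz":1.5,"wx":0,"wy":0,"wz":0},{"grip":46,"tx":0,"ty":2,"tz":0,"wx":0,"wy":0,"wz":0},{"grip":46,"tx":0,"ty":1,"tz":0,"wx":0,"wy":0,"wz":0},{"grip":46,"tx":0,"ty":0,"tz":0,"wx":0,"wy":0,"wz":0},{"grip":46,"tx":0,"ty":0,"tz":0,"wx":0,"wy":0,"wz":0}]'
python3 - <<'E'
from h import *
s=sense(); print(s["eef_pos"],s["force"])
c=eyes.capture("wrist"); save(c,"w11.png",(220,180,420,420),3)
E
```

```text
time_s: 14.63
eef_pos: [622.8, 109.3, 128.2]
ee_rot: [0.001, -0.001, 0.707, -0.707]
force: [0.6, -0.0, -1.9]
grip_width: 0.63
[622.77018806 109.32061793 128.19570163] [ 0.58115247 -0.01475114 -1.85549062]
```

View pics/w11.png

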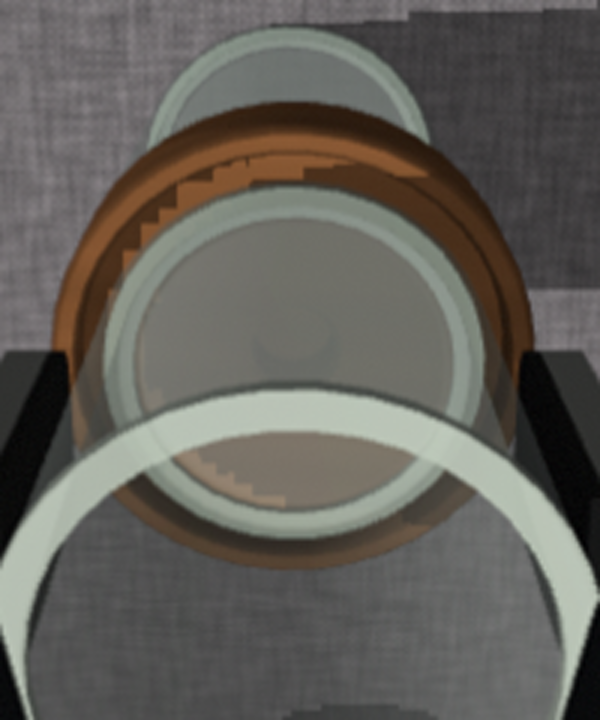

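```bash
python3 -m handwheel '[{"grip":46,"tx":-1,"ty":1,"tz":0,"wx":0,"wy":0,"wz":0},{"grip":46,"tx":0,"ty":0,"tz":0,"wx":0,"wy":0,"wz":0}]'; python3 -m handwheel '[{"grip":46,"tx":0,"ty":0.7,"tz":0,"wx":0,"wy":0,"wz":0},{"grip":46,"tx":0,"ty":0,"tz":0,"wx":0,"wy":0,"wz":0}]';python3 -m handwheel '[{"grip":46,"tx":0,"ty":0.5,"tz":0,"wx":0,"wy":0,"wz":0},{"grip":46,"tx":0,"ty":0,"tz":0,"wx":0,"wy":0,"wz":0}]'
```

```text
time_s: 14.85
eef_pos: [623.9, 109.3, 127.2]
ee_rot: [0.001, -0.001, 0.707, -0.707]
force: [0.4, 0.1, -2.1]
grip_width: 0.629
time_s: 15.02
eef_pos: [623.8, 109.3, 126.4]
ee_rot: [0.001, -0.001, 0.707, -0.707]
force: [0.4, -0.2, -2.2]
grip_width: 0.63
time_s: 15.18
eef_pos: [623.8, 109.3, 126.0]
ee_rot: [0.001, -0.001, 0.707, -0.707]
force: [-0.3, -0.9, -1.6]
grip_width: 0.634
```

```bash
python3 -m handwheel '[{"grip":46,"tx":0,"ty":0.4,"tz":0,"wx":0,"wy":0,"wz":0},{"grip":46,"tx":0,"ty":0,"tz":0,"wx":0,"wy":0,"wz":0}]'; python3 -m handwheel '[{"grip":46,"tx":0,"ty":0.4,"tz":0,"wx":0,"wy":0,"wz":0},{"grip":46,"tx":0,"ty":0,"tz":0,"wx":0,"wy":0,"wz":0}]'
```

```text
time_s: 15.35
eef_pos: [623.8, 109.3, 125.7]
ee_rot: [0.001, -0.001, 0.707, -0.707]
force: [-0.2, -0.5, -2.7]
grip_width: 0.633
time_s: 15.52
eef_pos: [623.9, 109.3, 125.6]
ee_rot: [-0.001, 0.0, -0.707, 0.707]
force: [-1.3, -0.4, 1.2]
grip_width: 0.633
```

```bash
python3 -m handwheel '[{"grip":46,"tx":0,"ty":0.4,"tz":0,"wx":0,"wy":0,"wz":0},{"grip":46,"tx":0,"ty":0,"tz":0,"wx":0,"wy":0,"wz":0}]'
```

```text
time_s: 15.68
eef_pos: [624.1, 109.3, 125.6]
ee_rot: [-0.001, 0.0, -0.707, 0.707]
force: [-2.5, -0.2, 4.8]
grip_width: 0.635
```

```bash
python3 -m handwheel '[{"grip":56,"tx":0,"ty":0,"tz":0,"wx":0,"wy":0,"wz":0},{"grip":60,"tx":0,"ty":0,"tz":0,"wx":0,"wy":0,"wz":0},{"grip":68,"tx":0,"ty":0,"tz":0,"wx":0,"wy":0,"wz":0},{"grip":78,"tx":0,"ty":0,"tz":0,"wx":0,"wy":0,"wz":0},{"grip":85,"tx":0,"ty":0,"tz":0,"wx":0,"wy":0,"wz":0},{"grip":85,"tx":0,"ty":-10,"tz":0,"wx":0,"wy":0,"wz":0},{"grip":85,"tx":0,"ty":-30,"tz":0,"wx":0,"wy":0,"wz":0},{"grip":85,"tx":0,"ty":-35,"tz":0,"wx":0,"wy":0,"wz":0},{"grip":85,"tx":0,"ty":-35,"tz":0,"wx":0,"wy":0,"wz":0},{"grip":85,"tx":0,"ty":-20,"tz":0,"wx":0,"wy":0,"wz":0}]'
python3 -m handwheel '[{"grip":85,"tx":0,"ty":0,"tz":0,"wx":0,"wy":0,"wz":0},{"grip":85,"tx":0,"ty":0,"tz":0,"wx":0,"wy":0,"wz":0},{"grip":85,"tx":0,"ty":0,"tz":0,"wx":0,"wy":0,"wz":0}]'
python3 - <<'E'
from h import *
s=sense(); print(s["eef_pos"])
c=eyes.capture("wrist"); save(c,"w12.png"); print(rim(c,175,(622,110),25.5)); brown(c,30,None,800)
c=eyes.capture("scene"); save(c,"s12.png",(270,80,470,280),3);print(rim(c,175,(622,110),25.5))
E
```

```text
time_s: 16.52
eef_pos: [624.4, 109.4, 260.1]
ee_rot: [-0.003, -0.001, -0.707, 0.707]
force: [0.5, -0.4, 0.7]
grip_width: 0.994
time_s: 16.77
eef_pos: [623.4, 109.3, 254.0]
ee_rot: [0.0, -0.001, 0.707, -0.707]
force: [0.0, -0.3, -0.0]
grip_width: 0.994
[623.42265875 109.31701982 254.02878843]
(array([623.9, 110.4]), 25.3, 72)
px [319.1 369.7] [55.6 56.2] [454.9 108.5] 30.5
px [539.  217.8] [51.4 57.5] [611.5 -89.7] 25.5
px [317.5 232.8] [ 91.3 102.5] [604.1 110.5] 42.1
(array([623.6, 108.9]), 25.4, 41)
```

View pics/w12.png

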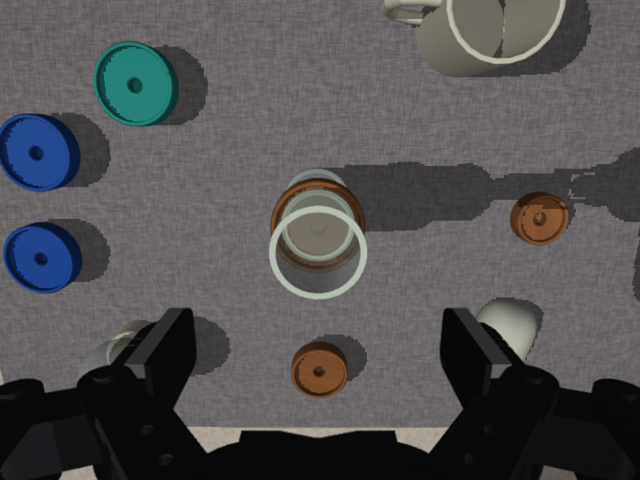

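View pics/s12.png

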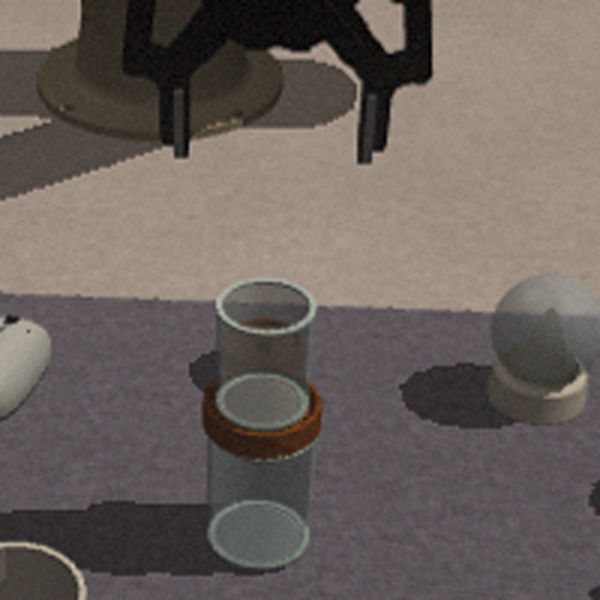

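```bash
python3 -m handwheel '[{"grip":85,"tx":38,"ty":0,"tz":0,"wx":0,"wy":0,"wz":0},{"grip":85,"tx":38,"ty":0,"tz":0,"wx":0,"wy":0,"wz":0},{"grip":85,"tx":38,"ty":0,"tz":0,"wx":0,"wy":0,"wz":0},{"grip":85,"tx":38,"ty":0,"tz":0,"wx":0,"wy":0,"wz":0},{"grip":85,"tx":21,"ty":30,"tz":1,"wx":0,"wy":0,"wz":0},{"grip":85,"tx":0,"ty":36,"tz":0,"wx":0,"wy":0,"wz":0},{"grip":85,"tx":0,"ty":36,"tz":0,"wx":0,"wy":0,"wz":0},{"grip":85,"tx":0,"ty":28,"tz":0,"wx":0,"wy":0,"wz":0},{"grip":85,"tx":0,"ty":0,"tz":0,"wx":0,"wy":0,"wz":0},{"grip":85,"tx":0,"ty":0,"tz":0,"wx":0,"wy":0,"wz":0}]'
python3 - <<'E'
from h import *
s=sense(); print(s["eef_pos"])
c=eyes.capture("wrist"); save(c,"w13.png"); brown(c,30,None,800)
E
```

```text
time_s: 17.7
eef_pos: [450.3, 108.0, 124.5]
ee_rot: [-0.0, -0.002, 0.707, -0.707]
force: [0.0, -0.1, 0.4]
grip_width: 0.995
[450.28338469 107.99172702 124.46524936]
px [318.4 243.1] [95.1 95.2] [451.1 108.7] 28.8
```

View pics/w13.png

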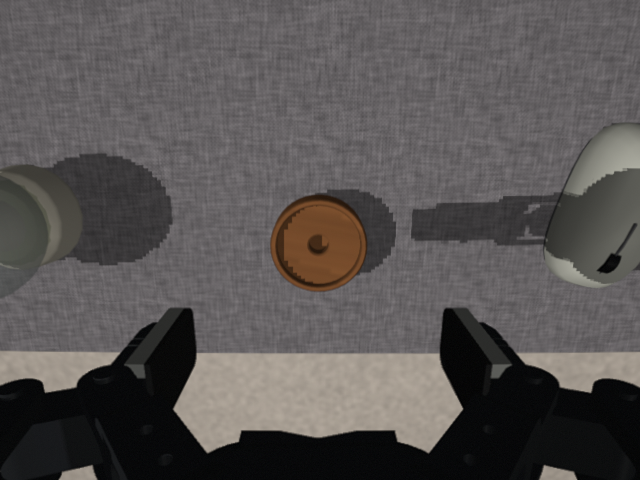

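```bash
python3 -m handwheel '[{"grip":85,"tx":0,"ty":36,"tz":0,"wx":0,"wy":0,"wz":0},{"grip":85,"tx":0,"ty":36,"tz":0,"wx":0,"wy":0,"wz":0},{"grip":85,"tx":0,"ty":26,"tz":0,"wx":0,"wy":0,"wz":0},{"grip":80,"tx":0,"ty":16,"tz":0,"wx":0,"wy":0,"wz":0},{"grip":75,"tx":0,"ty":8,"tz":0,"wx":0,"wy":0,"wz":0},{"grip":68,"tx":0,"ty":0,"tz":0,"wx":0,"wy":0,"wz":0},{"grip":60,"tx":0,"ty":0,"tz":0,"wx":0,"wy":0,"wz":0},{"grip":56,"tx":0,"ty":0,"tz":0,"wx":0,"wy":0,"wz":0},{"grip":52,"tx":0,"ty":0,"tz":0,"wx":0,"wy":0,"wz":0},{"grip":50,"tx":0,"ty":0,"tz":0,"wx":0,"wy":0,"wz":0}]' 30
python3 -m handwheel '[{"grip":50,"tx":0,"ty":0,"tz":0,"wx":0,"wy":0,"wz":0},{"grip":50,"tx":0,"ty":0,"tz":0,"wx":0,"wy":0,"wz":0}]'
python3 - <<'E'
from h import *
c=eyes.capture("wrist"); save(c,"w14.png")
E
```

```text
time_s: 18.58
eef_pos: [452.1, 108.0, 4.7]
ee_rot: [-0.002, -0.001, -0.707, 0.707]
force: [-0.5, -0.4, 7.6]
grip_width: 0.67
time_s: 18.75
eef_pos: [452.1, 108.0, 4.7]
ee_rot: [-0.002, -0.001, -0.707, 0.707]
force: [-1.0, 0.6, 8.0]
grip_width: 0.669
```

View pics/w14.png

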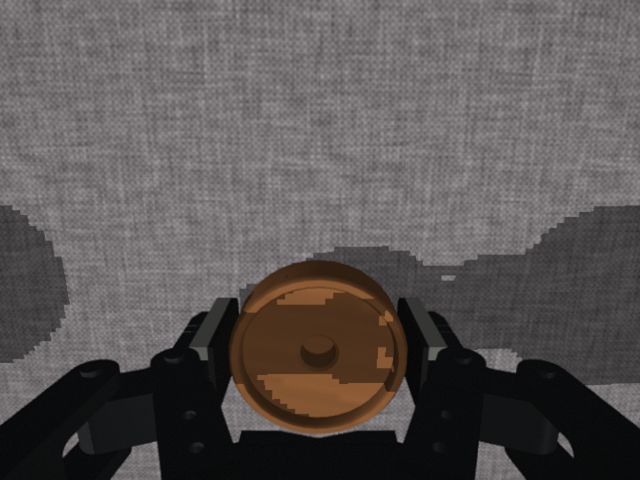

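```bash
python3 -m handwheel '[{"grip":50,"tx":0,"ty":-8,"tz":0,"wx":0,"wy":0,"wz":0},{"grip":50,"tx":0,"ty":-25,"tz":0,"wx":0,"wy":0,"wz":0},{"grip":50,"tx":0,"ty":-36,"tz":0,"wx":0,"wy":0,"wz":0},{"grip":50,"tx":0,"ty":-36,"tz":0,"wx":0,"wy":0,"wz":0},{"grip":50,"tx":0,"ty":-36,"tz":0,"wx":0,"wy":0,"wz":0},{"grip":50,"tx":0,"ty":-36,"tz":0,"wx":0,"wy":0,"wz":0},{"grip":50,"tx":0,"ty":-18,"tz":0,"wx":0,"wy":0,"wz":0},{"grip":50,"tx":-20,"ty":0,"tz":0,"wx":0,"wy":0,"wz":0},{"grip":50,"tx":-34,"ty":0,"tz":0,"wx":0,"wy":0,"wz":0},{"grip":50,"tx":-34,"ty":0,"tz":-1,"wx":0,"wy":0,"wz":0}]' && python3 -m handwheel '[{"grip":50,"tx":-34,"ty":0,"tz":0,"wx":0,"wy":0,"wz":0},{"grip":50,"tx":-28,"ty":0,"tz":0,"wx":0,"wy":0,"wz":0},{"grip":50,"tx":-15,"ty":0,"tz":0,"wx":0,"wy":0,"wz":0},{"grip":50,"tx":-8,"ty":0,"tz":0,"wx":0,"wy":0,"wz":0},{"grip":50,"tx":0,"ty":0,"tz":0,"wx":0,"wy":0,"wz":0},{"grip":50,"tx":0,"ty":0,"tz":0,"wx":0,"wy":0,"wz":0},{"grip":50,"tx":0,"ty":0,"tz":0,"wx":0,"wy":0,"wz":0}]'
python3 - <<'E'
from h import *
s=sense(); print(s["eef_pos"],s["force"])
c=eyes.capture("wrist"); save(c,"w15.png"); d=eyes.capture("scene"); save(d,"s15.png",(270,50,470,250),3)
hz=s["eef_pos"][2]-2.7
brown(c,hz+28,(200,230,440,440)); 
g=cv2.cvtColor(c["pixels"],cv2.COLOR_RGB2GRAY)
print("rim scene",rim(d,175,(623,109),25.5))
E
```

```text
time_s: 19.63
eef_pos: [539.8, 109.2, 200.1]
ee_rot: [-0.002, -0.0, -0.707, 0.707]
force: [1.3, 0.1, -0.6]
grip_width: 0.667
time_s: 20.22
eef_pos: [623.2, 109.4, 198.7]
ee_rot: [0.001, -0.001, 0.707, -0.707]
force: [-0.0, -0.0, -0.6]
grip_width: 0.677
[623.20564653 109.42845044 198.66217407] [-0.00525638 -0.01084302 -0.6270426 ]
px [317.7 347.4] [171.6 177.3] [624.2 110.5] 29.2
rim scene (array([623., 109.]), 25.7, 66)
```

View pics/w15.png

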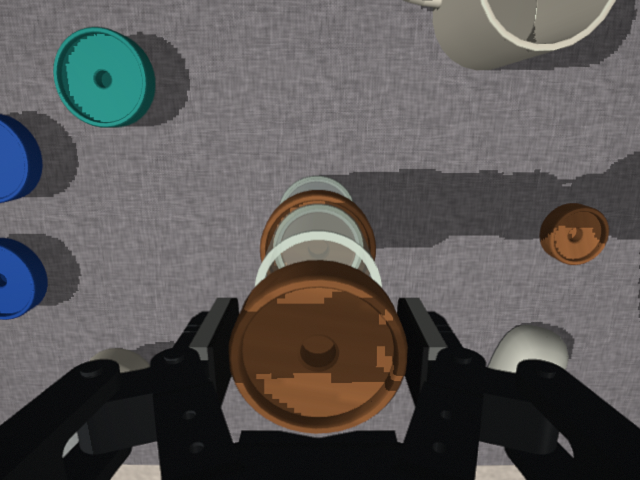

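View pics/s15.png

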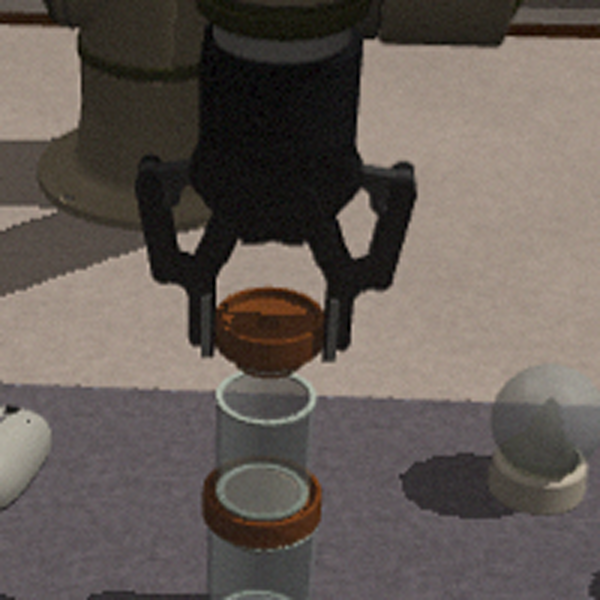

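```bash
python3 -m handwheel '[{"grip":50,"tx":0,"ty":8,"tz":0,"wx":0,"wy":0,"wz":0},{"grip":50,"tx":0,"ty":8,"tz":0,"wx":0,"wy":0,"wz":0},{"grip":50,"tx":0,"ty":4,"tz":0,"wx":0,"wy":0,"wz":0},{"grip":50,"tx":0,"ty":3,"tz":0,"wx":0,"wy":0,"wz":0},{"grip":50,"tx":0,"ty":2,"tz":0,"wx":0,"wy":0,"wz":0},{"grip":50,"tx":0,"ty":1,"tz":0,"wx":0,"wy":0,"wz":0},{"grip":50,"tx":0,"ty":0,"tz":0,"wx":0,"wy":0,"wz":0},{"grip":50,"tx":0,"ty":0,"tz":0,"wx":0,"wy":0,"wz":0}]'
python3 -m handwheel '[{"grip":50,"tx":0,"ty":1,"tz":0,"wx":0,"wy":0,"wz":0},{"grip":50,"tx":0,"ty":1,"tz":0,"wx":0,"wy":0,"wz":0},{"grip":50,"tx":0,"ty":0,"tz":0,"wx":0,"wy":0,"wz":0},{"grip":50,"tx":0,"ty":0,"tz":0,"wx":0,"wy":0,"wz":0}]'
python3 - <<'E'
from h import *
d=eyes.capture("scene"); save(d,"s16.png",(270,50,470,250),3)
E
```

```text
time_s: 20.98
eef_pos: [623.9, 109.3, 172.1]
ee_rot: [-0.001, 0.001, -0.707, 0.707]
force: [0.7, 0.5, -0.3]
grip_width: 0.672
time_s: 21.32
eef_pos: [623.9, 109.3, 169.9]
ee_rot: [0.001, -0.001, 0.707, -0.707]
force: [0.2, -0.7, -0.4]
grip_width: 0.668
```

View pics/s16.png

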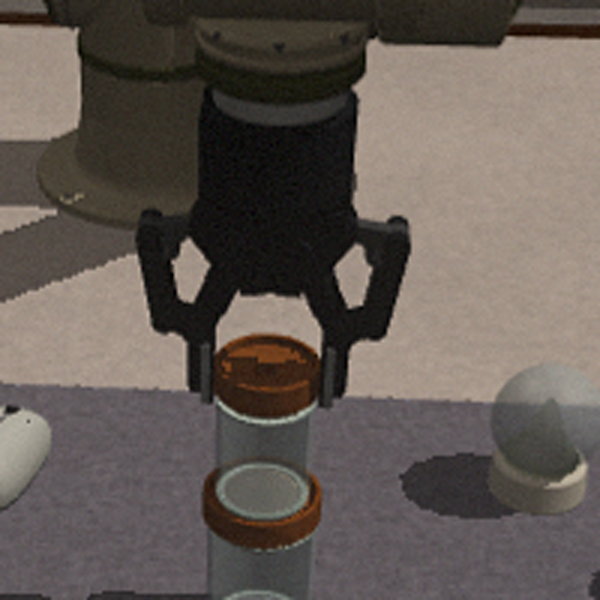

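```bash
python3 -m handwheel '[{"grip":50,"tx":0,"ty":1,"tz":0,"wx":0,"wy":0,"wz":0},{"grip":50,"tx":0,"ty":0,"tz":0,"wx":0,"wy":0,"wz":0}]'; python3 -m handwheel '[{"grip":50,"tx":0,"ty":0.6,"tz":0,"wx":0,"wy":0,"wz":0},{"grip":50,"tx":0,"ty":0,"tz":0,"wx":0,"wy":0,"wz":0}]'; python3 -m handwheel '[{"grip":50,"tx":0,"ty":0.4,"tz":0,"wx":0,"wy":0,"wz":0},{"grip":50,"tx":0,"ty":0,"tz":0,"wx":0,"wy":0,"wz":0}]'; python3 -m handwheel '[{"grip":50,"tx":0,"ty":0.4,"tz":0,"wx":0,"wy":0,"wz":0},{"grip":50,"tx":0,"ty":0,"tz":0,"wx":0,"wy":0,"wz":0}]'
```

```text
time_s: 21.53
eef_pos: [623.8, 109.3, 168.9]
ee_rot: [0.001, -0.001, 0.707, -0.707]
force: [0.4, 0.1, -0.5]
grip_width: 0.669
time_s: 21.7
eef_pos: [623.8, 109.3, 168.2]
ee_rot: [-0.001, 0.001, -0.707, 0.707]
force: [0.8, -0.2, 0.6]
grip_width: 0.671
time_s: 21.87
eef_pos: [623.9, 109.3, 168.1]
ee_rot: [0.001, -0.0, 0.707, -0.707]
force: [0.6, 0.4, 1.5]
grip_width: 0.667
time_s: 22.03
eef_pos: [624.1, 109.3, 167.9]
ee_rot: [0.001, -0.0, 0.707, -0.707]
force: [0.2, -0.0, 2.7]
grip_width: 0.667
```

```bash
python3 -m handwheel '[{"grip":50,"tx":0,"ty":0.4,"tz":0,"wx":0,"wy":0,"wz":0},{"grip":50,"tx":0,"ty":0,"tz":0,"wx":0,"wy":0,"wz":0}]'; python3 -m handwheel '[{"grip":58,"tx":0,"ty":0,"tz":0,"wx":0,"wy":0,"wz":0},{"grip":62,"tx":0,"ty":0,"tz":0,"wx":0,"wy":0,"wz":0},{"grip":70,"tx":0,"ty":0,"tz":0,"wx":0,"wy":0,"wz":0},{"grip":80,"tx":0,"ty":0,"tz":0,"wx":0,"wy":0,"wz":0},{"grip":85,"tx":0,"ty":0,"tz":0,"wx":0,"wy":0,"wz":0},{"grip":85,"tx":0,"ty":-10,"tz":0,"wx":0,"wy":0,"wz":0},{"grip":85,"tx":0,"ty":-30,"tz":0,"wx":0,"wy":0,"wz":0},{"grip":85,"tx":0,"ty":-35,"tz":0,"wx":0,"wy":0,"wz":0},{"grip":85,"tx":0,"ty":-35,"tz":0,"wx":0,"wy":0,"wz":0},{"grip":85,"tx":0,"ty":-20,"tz":0,"wx":0,"wy":0,"wz":0}]'
python3 -m handwheel '[{"grip":85,"tx":0,"ty":0,"tz":0,"wx":0,"wy":0,"wz":0},{"grip":85,"tx":0,"ty":0,"tz":0,"wx":0,"wy":0,"wz":0},{"grip":85,"tx":0,"ty":0,"tz":0,"wx":0,"wy":0,"wz":0}]'
python3 - <<'E'
from h import *
s=sense(); print(s["eef_pos"])
c=eyes.capture("wrist"); save(c,"w17.png"); brown(c,193,None,800)
c=eyes.capture("scene"); save(c,"s17.png",(270,50,470,250),3)
E
```

```text
time_s: 22.2
eef_pos: [624.2, 109.3, 167.8]
ee_rot: [-0.001, 0.0, -0.707, 0.707]
force: [2.1, -0.1, 4.8]
grip_width: 0.668
time_s: 23.03
eef_pos: [624.1, 109.3, 302.3]
ee_rot: [-0.003, -0.001, -0.707, 0.707]
force: [0.9, 0.5, 0.5]
grip_width: 0.999
time_s: 23.28
eef_pos: [623.5, 109.3, 296.1]
ee_rot: [-0.0, -0.001, 0.707, -0.707]
force: [-0.1, -0.4, -0.7]
grip_width: 0.995
[623.4715863  109.29476312 296.11819387]
px [518.3 208.6] [46.3 51.4] [644.4  -9.8] 15.2
px [317.5 230.3] [ 91.3 116.1] [630.2 110.6] 33.1
```

View pics/w17.png

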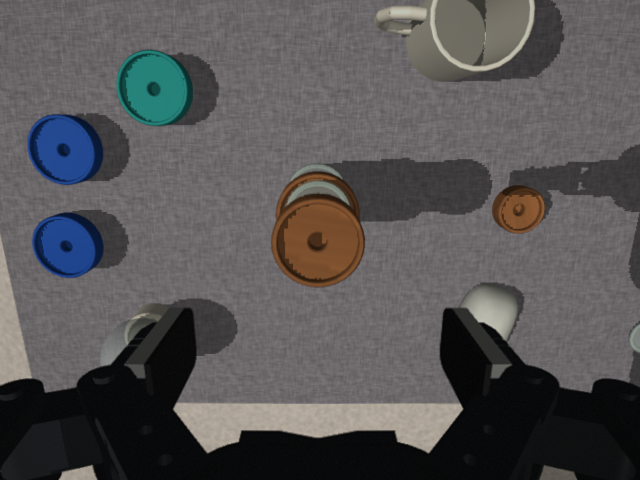

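View pics/s17.png

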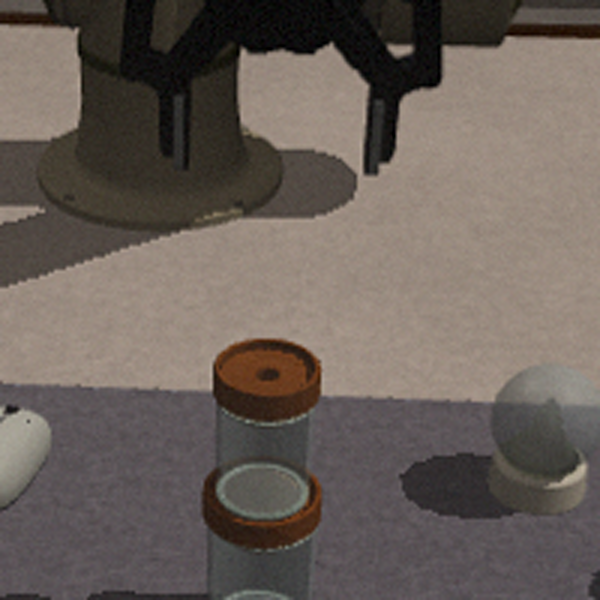

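```bash
python3 -m handwheel '[{"grip":85,"tx":15.3,"ty":0,"tz":35.2,"wx":0,"wy":0,"wz":0},{"grip":85,"tx":15.3,"ty":0,"tz":35.2,"wx":0,"wy":0,"wz":0},{"grip":85,"tx":15.3,"ty":0,"tz":35.2,"wx":0,"wy":0,"wz":0},{"grip":85,"tx":15.3,"ty":0,"tz":35.2,"wx":0,"wy":0,"wz":0},{"grip":85,"tx":15.3,"ty":0,"tz":35.2,"wx":0,"wy":0,"wz":0},{"grip":85,"tx":15.3,"ty":0,"tz":35.2,"wx":0,"wy":0,"wz":0},{"grip":85,"tx":15.3,"ty":0,"tz":35.2,"wx":0,"wy":0,"wz":0},{"grip":85,"tx":15.3,"ty":0,"tz":35.2,"wx":0,"wy":0,"wz":0},{"grip":85,"tx":15.3,"ty":0,"tz":35.2,"wx":0,"wy":0,"wz":0},{"grip":85,"tx":15.3,"ty":0,"tz":35.2,"wx":0,"wy":0,"wz":0}]' && python3 -m handwheel '[{"grip":85,"tx":15.3,"ty":0,"tz":35.2,"wx":0,"wy":0,"wz":0},{"grip":85,"tx":0,"ty":38,"tz":0,"wx":0,"wy":0,"wz":0},{"grip":85,"tx":0,"ty":38,"tz":0,"wx":0,"wy":0,"wz":0},{"grip":85,"tx":0,"ty":38,"tz":0,"wx":0,"wy":0,"wz":0},{"grip":85,"tx":0,"ty":20,"tz":0,"wx":0,"wy":0,"wz":0},{"grip":85,"tx":0,"ty":0,"tz":0,"wx":0,"wy":0,"wz":0},{"grip":85,"tx":0,"ty":0,"tz":0,"wx":0,"wy":0,"wz":0}]'
python3 - <<'E'
from h import *
s=sense(); print(s["eef_pos"])
c=eyes.capture("wrist"); save(c,"w18.png"); print(rim(c,54,(456,-277),20.5))
E
```

```text
time_s: 24.22
eef_pos: [470.1, -244.3, 296.3]
ee_rot: [0.0, -0.001, 0.707, -0.707]
force: [1.3, -0.4, 0.3]
grip_width: 0.995
time_s: 24.8
eef_pos: [456.0, -278.0, 162.8]
ee_rot: [0.0, -0.001, 0.708, -0.707]
force: [0.1, -0.6, 1.1]
grip_width: 0.992
[ 455.97827944 -277.98967218  162.76630608]
(array([ 455.2, -277.4]), 20.4, 72)
```

View pics/w18.png

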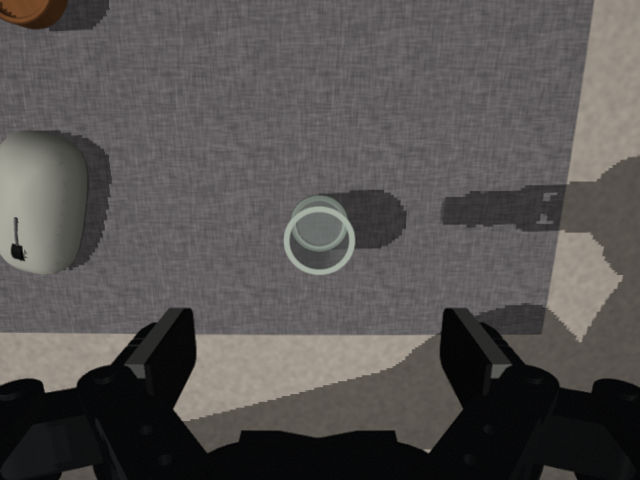

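```bash
python3 -m handwheel '[{"grip":85,"tx":1,"ty":38,"tz":0,"wx":0,"wy":0,"wz":0},{"grip":85,"tx":0,"ty":38,"tz":0,"wx":0,"wy":0,"wz":0},{"grip":85,"tx":0,"ty":34,"tz":0,"wx":0,"wy":0,"wz":0},{"grip":85,"tx":0,"ty":24,"tz":0,"wx":0,"wy":0,"wz":0},{"grip":80,"tx":0,"ty":14,"tz":0,"wx":0,"wy":0,"wz":0},{"grip":70,"tx":0,"ty":2,"tz":0,"wx":0,"wy":0,"wz":0},{"grip":60,"tx":0,"ty":0,"tz":0,"wx":0,"wy":0,"wz":0},{"grip":50,"tx":0,"ty":0,"tz":0,"wx":0,"wy":0,"wz":0},{"grip":45,"tx":0,"ty":0,"tz":0,"wx":0,"wy":0,"wz":0},{"grip":42,"tx":0,"ty":0,"tz":0,"wx":0,"wy":0,"wz":0}]' 25
python3 -m handwheel '[{"grip":38,"tx":0,"ty":0,"tz":0,"wx":0,"wy":0,"wz":0},{"grip":36,"tx":0,"ty":0,"tz":0,"wx":0,"wy":0,"wz":0},{"grip":36,"tx":0,"ty":0,"tz":0,"wx":0,"wy":0,"wz":0},{"grip":36,"tx":0,"ty":0,"tz":0,"wx":0,"wy":0,"wz":0}]'
python3 - <<'E'
from h import *
s=sense(); print(s["eef_pos"])
c=eyes.capture("wrist"); save(c,"w19.png")
E
```

```text
time_s: 25.68
eef_pos: [456.1, -278.9, 15.0]
ee_rot: [-0.002, -0.0, -0.706, 0.708]
force: [-1.3, 0.9, 5.7]
grip_width: 0.512
time_s: 26.02
eef_pos: [456.1, -278.9, 15.0]
ee_rot: [-0.002, -0.0, -0.706, 0.708]
force: [-0.5, 0.1, 5.2]
grip_width: 0.517
[ 456.09361801 -278.8863304    15.02310041]
```

View pics/w19.png

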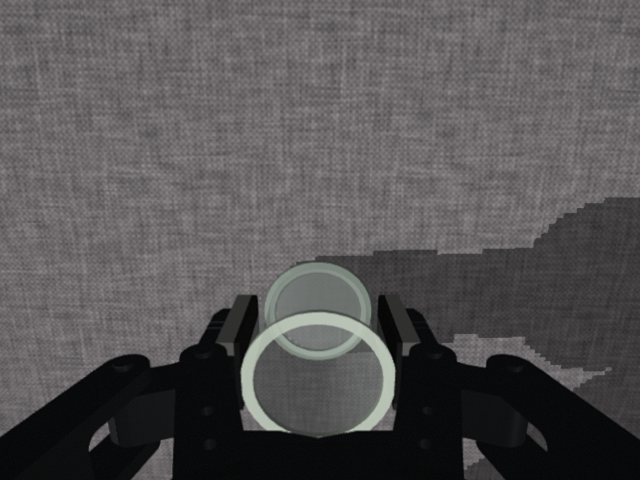

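```bash
python3 -m handwheel '[{"grip":36,"tx":0,"ty":-8,"tz":0,"wx":0,"wy":0,"wz":0},{"grip":36,"tx":0,"ty":-25,"tz":0,"wx":0,"wy":0,"wz":0},{"grip":36,"tx":0,"ty":-34,"tz":0,"wx":0,"wy":0,"wz":0},{"grip":36,"tx":0,"ty":-34,"tz":0,"wx":0,"wy":0,"wz":0},{"grip":36,"tx":0,"ty":-34,"tz":0,"wx":0,"wy":0,"wz":0},{"grip":36,"tx":0,"ty":-34,"tz":0,"wx":0,"wy":0,"wz":0},{"grip":36,"tx":0,"ty":-34,"tz":0,"wx":0,"wy":0,"wz":0},{"grip":36,"tx":0,"ty":-17,"tz":0,"wx":0,"wy":0,"wz":0},{"grip":36,"tx":-7,"ty":0,"tz":-16,"wx":0,"wy":0,"wz":0},{"grip":36,"tx":-12,"ty":0,"tz":-28,"wx":0,"wy":0,"wz":0}]' && python3 -m handwheel '[{"grip":36,"tx":-14,"ty":0,"tz":-32.3,"wx":0,"wy":0,"wz":0},{"grip":36,"tx":-14,"ty":0,"tz":-32.3,"wx":0,"wy":0,"wz":0},{"grip":36,"tx":-14,"ty":0,"tz":-32.3,"wx":0,"wy":0,"wz":0},{"grip":36,"tx":-14,"ty":0,"tz":-32.3,"wx":0,"wy":0,"wz":0},{"grip":36,"tx":-14,"ty":0,"tz":-32.3,"wx":0,"wy":0,"wz":0},{"grip":36,"tx":-14,"ty":0,"tz":-32.3,"wx":0,"wy":0,"wz":0},{"grip":36,"tx":-14,"ty":0,"tz":-32.3,"wx":0,"wy":0,"wz":0},{"grip":36,"tx":-14,"ty":0,"tz":-32.3,"wx":0,"wy":0,"wz":0},{"grip":36,"tx":-14,"ty":0,"tz":-32.3,"wx":0,"wy":0,"wz":0},{"grip":36,"tx":-12,"ty":0,"tz":-28,"wx":0,"wy":0,"wz":0}]' && python3 -m handwheel '[{"grip":36,"tx":-8,"ty":0,"tz":-18,"wx":0,"wy":0,"wz":0},{"grip":36,"tx":-3.8,"ty":0,"tz":-7.5,"wx":0,"wy":0,"wz":0},{"grip":36,"tx":0,"ty":0,"tz":0,"wx":0,"wy":0,"wz":0},{"grip":36,"tx":0,"ty":0,"tz":0,"wx":0,"wy":0,"wz":0},{"grip":36,"tx":0,"ty":0,"tz":0,"wx":0,"wy":0,"wz":0},{"grip":36,"tx":0,"ty":0,"tz":0,"wx":0,"wy":0,"wz":0}]'
python3 - <<'E'
from h import *
s=sense(); print(s["eef_pos"],s["force"])
c=eyes.capture("wrist"); save(c,"w20.png"); d=eyes.capture("scene"); save(d,"s20.png",(270,30,470,230),3)
E
```

```text
time_s: 26.9
eef_pos: [473.9, -235.6, 235.5]
ee_rot: [-0.0, -0.002, -0.706, 0.708]
force: [0.6, -0.0, -1.0]
grip_width: 0.511
time_s: 27.73
eef_pos: [611.8, 87.1, 234.5]
ee_rot: [0.001, -0.0, 0.707, -0.707]
force: [0.8, -1.6, -1.6]
grip_width: 0.513
time_s: 28.23
eef_pos: [623.1, 109.0, 233.5]
ee_rot: [-0.0, -0.0, -0.707, 0.707]
force: [-0.7, 0.4, -0.9]
grip_width: 0.509
[623.1131564  108.97842556 233.52069786] [-0.67716499  0.42939344 -0.87795147]
```

View pics/w20.png

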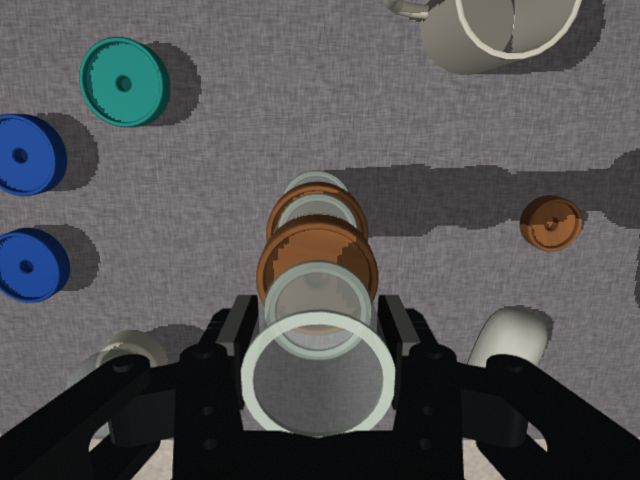

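View pics/s20.png

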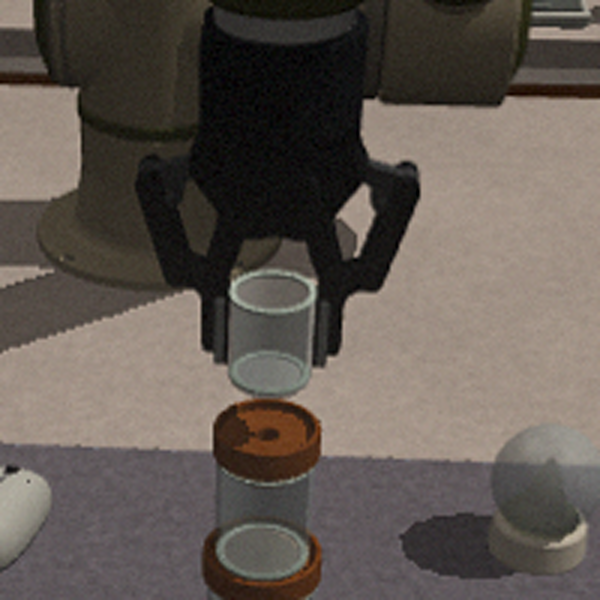

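```bash
python3 - <<'E'
from h import *
c=eyes.capture("wrist"); save(c,"w20b.png",(240,195,400,395),3)
z=sense()["eef_pos"][2]-13
print(z,"lid front edge -29:",plane(c,[(317.5,221)],193)[0].round(1)-[29,0,0],"jar bottom ctr",plane(c,[(318,310)],z+3)[0].round(1))
print("lid LR",plane(c,[(258,277),(378,277)],193).round(1).tolist())
E
```

```text
220.33746979590111 lid front edge -29: [622.2 110.6 193. ] jar bottom ctr [622.2 110.4 223.3]
lid LR [[624.5, 138.1, 193.0], [624.6, 82.5, 193.0]]
```

View pics/w20b.png

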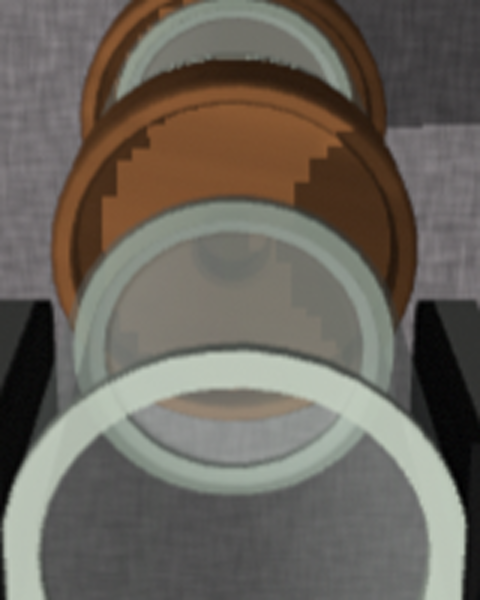

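```bash
python3 -m handwheel '[{"grip":36,"tx":-0.5,"ty":8,"tz":0,"wx":0,"wy":0,"wz":0},{"grip":36,"tx":0,"ty":8,"tz":0,"wx":0,"wy":0,"wz":0},{"grip":36,"tx":0,"ty":5,"tz":0,"wx":0,"wy":0,"wz":0},{"grip":36,"tx":0,"ty":3,"tz":0,"wx":0,"wy":0,"wz":0},{"grip":36,"tx":0,"ty":2,"tz":0,"wx":0,"wy":0,"wz":0},{"grip":36,"tx":0,"ty":0,"tz":0,"wx":0,"wy":0,"wz":0},{"grip":36,"tx":0,"ty":0,"tz":0,"wx":0,"wy":0,"wz":0}]'
python3 -m handwheel '[{"grip":36,"tx":0,"ty":0,"tz":0,"wx":0,"wy":0,"wz":0}]'
python3 - <<'E'
from h import *
s=sense(); print(s["eef_pos"])
c=eyes.capture("wrist"); save(c,"w21.png",(220,190,420,390),3)
E
```

```text
time_s: 28.97
eef_pos: [623.9, 110.3, 207.2]
ee_rot: [-0.001, 0.001, -0.707, 0.707]
force: [-0.1, -0.3, -1.8]
grip_width: 0.515
time_s: 29.05
eef_pos: [623.9, 110.3, 207.4]
ee_rot: [0.001, -0.0, 0.707, -0.707]
force: [0.3, 0.9, -0.9]
grip_width: 0.515
[623.94397016 110.3499875  207.4259724 ]
```

View pics/w21.png

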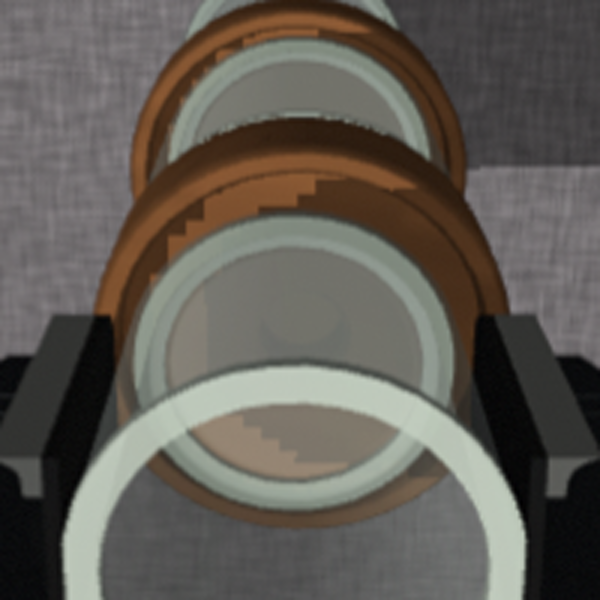

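```bash
python3 -m handwheel '[{"grip":36,"tx":0,"ty":2,"tz":1,"wx":0,"wy":0,"wz":0},{"grip":36,"tx":0,"ty":1.5,"tz":0,"wx":0,"wy":0,"wz":0},{"grip":36,"tx":0,"ty":0,"tz":0,"wx":0,"wy":0,"wz":0},{"grip":36,"tx":0,"ty":0,"tz":0,"wx":0,"wy":0,"wz":0}]'
python3 - <<'E'
from h import *
s=sense(); print(s["eef_pos"])
c=eyes.capture("wrist"); save(c,"w22.png",(220,190,420,390),3)
E
```

```text
time_s: 29.43
eef_pos: [623.8, 109.3, 203.5]
ee_rot: [0.001, -0.001, 0.707, -0.707]
force: [0.3, 0.4, -1.6]
grip_width: 0.518
[623.77310813 109.28114588 203.46280251]
```

View pics/w22.png

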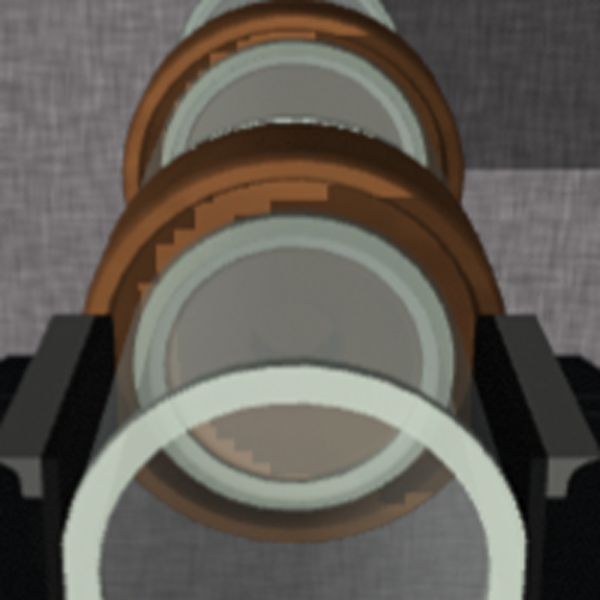

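```bash
python3 -m handwheel '[{"grip":36,"tx":-0.8,"ty":1,"tz":0,"wx":0,"wy":0,"wz":0},{"grip":36,"tx":0,"ty":0,"tz":0,"wx":0,"wy":0,"wz":0}]'; python3 -m handwheel '[{"grip":36,"tx":0,"ty":0.7,"tz":0,"wx":0,"wy":0,"wz":0},{"grip":36,"tx":0,"ty":0,"tz":0,"wx":0,"wy":0,"wz":0}]'; python3 -m handwheel '[{"grip":36,"tx":0,"ty":0.5,"tz":0,"wx":0,"wy":0,"wz":0},{"grip":36,"tx":0,"ty":0,"tz":0,"wx":0,"wy":0,"wz":0}]'; python3 -m handwheel '[{"grip":36,"tx":0,"ty":0.4,"tz":0,"wx":0,"wy":0,"wz":0},{"grip":36,"tx":0,"ty":0,"tz":0,"wx":0,"wy":0,"wz":0}]'
```

```text
time_s: 29.65
eef_pos: [624.7, 109.3, 202.5]
ee_rot: [0.001, -0.001, 0.707, -0.707]
force: [0.7, 0.1, -2.0]
grip_width: 0.514
time_s: 29.82
eef_pos: [624.6, 109.3, 201.8]
ee_rot: [-0.001, 0.001, -0.707, 0.707]
force: [-0.2, 0.1, -0.8]
grip_width: 0.51
time_s: 29.98
eef_pos: [624.6, 109.3, 201.3]
ee_rot: [0.001, -0.001, 0.707, -0.707]
force: [-0.4, 0.2, -0.4]
grip_width: 0.511
time_s: 30.15
eef_pos: [624.7, 109.3, 201.1]
ee_rot: [-0.001, 0.001, -0.707, 0.707]
force: [0.7, -0.6, -0.3]
grip_width: 0.512
```

```bash
python3 -m handwheel '[{"grip":36,"tx":0,"ty":0.4,"tz":0,"wx":0,"wy":0,"wz":0},{"grip":36,"tx":0,"ty":0,"tz":0,"wx":0,"wy":0,"wz":0}]'; python3 -m handwheel '[{"grip":36,"tx":0,"ty":0.3,"tz":0,"wx":0,"wy":0,"wz":0},{"grip":36,"tx":0,"ty":0,"tz":0,"wx":0,"wy":0,"wz":0}]'
```

```text
time_s: 30.32
eef_pos: [624.8, 109.3, 201.1]
ee_rot: [-0.001, 0.0, -0.707, 0.707]
force: [-1.0, -0.5, 2.7]
grip_width: 0.506
time_s: 30.48
eef_pos: [624.8, 109.3, 201.0]
ee_rot: [-0.001, 0.0, -0.707, 0.707]
force: [-0.5, 0.0, 4.9]
grip_width: 0.514
```

```bash
python3 -m handwheel '[{"grip":46,"tx":0,"ty":0,"tz":0,"wx":0,"wy":0,"wz":0},{"grip":52,"tx":0,"ty":0,"tz":0,"wx":0,"wy":0,"wz":0},{"grip":62,"tx":0,"ty":0,"tz":0,"wx":0,"wy":0,"wz":0},{"grip":75,"tx":0,"ty":0,"tz":0,"wx":0,"wy":0,"wz":0},{"grip":85,"tx":0,"ty":0,"tz":0,"wx":0,"wy":0,"wz":0},{"grip":85,"tx":0,"ty":0,"tz":0,"wx":0,"wy":0,"wz":0},{"grip":85,"tx":0,"ty":-15,"tz":0,"wx":0,"wy":0,"wz":0},{"grip":85,"tx":0,"ty":-35,"tz":0,"wx":0,"wy":0,"wz":0},{"grip":85,"tx":0,"ty":-35,"tz":0,"wx":0,"wy":0,"wz":0},{"grip":85,"tx":0,"ty":-25,"tz":0,"wx":0,"wy":0,"wz":0}]'
python3 -m handwheel '[{"grip":85,"tx":0,"ty":0,"tz":0,"wx":0,"wy":0,"wz":0},{"grip":85,"tx":0,"ty":0,"tz":0,"wx":0,"wy":0,"wz":0},{"grip":85,"tx":0,"ty":0,"tz":0,"wx":0,"wy":0,"wz":0}]'
python3 - <<'E'
from h import *
s=sense(); print(s["eef_pos"])
c=eyes.capture("wrist"); save(c,"w23.png"); print(rim(c,240,(623.9,110.4),20.5))
c=eyes.capture("scene"); save(c,"s23.png",(270,30,470,230),3); print(rim(c,240,(623,109),20.5))
E
```

```text
time_s: 31.32
eef_pos: [624.7, 109.3, 313.5]
ee_rot: [-0.002, -0.0, -0.707, 0.707]
force: [-0.4, 0.6, -0.5]
grip_width: 0.998
time_s: 31.57
eef_pos: [624.4, 109.3, 309.1]
ee_rot: [-0.0, -0.001, 0.707, -0.707]
force: [-1.1, -0.2, 0.4]
grip_width: 0.998
[624.37782908 109.29698301 309.13280522]
(array([624. , 110.6]), 20.3, 72)
(array([621.6, 110.7]), 22.5, 36)
```

View pics/w23.png

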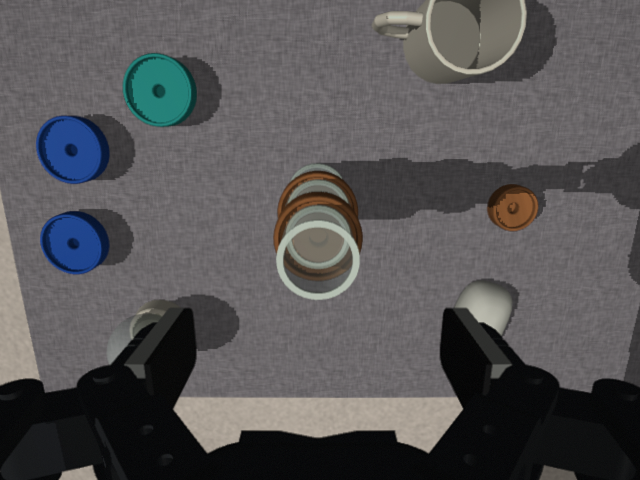

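View pics/s23.png

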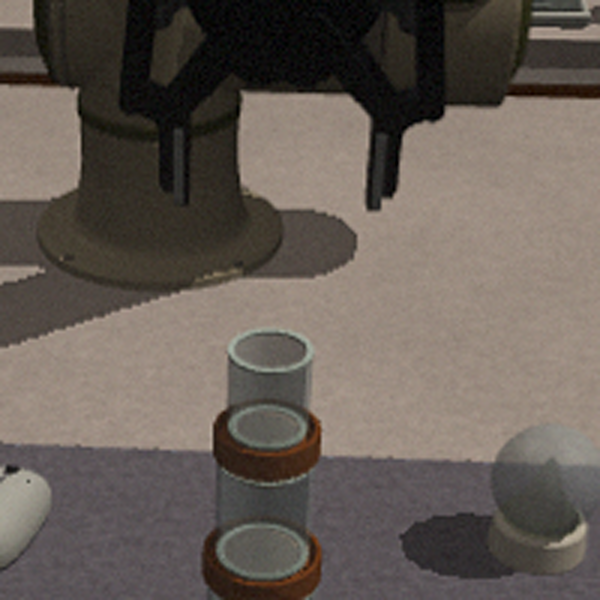

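```bash
python3 -m handwheel '[{"grip":85,"tx":2.4,"ty":0,"tz":34,"wx":0,"wy":0,"wz":0},{"grip":85,"tx":2.4,"ty":0,"tz":34,"wx":0,"wy":0,"wz":0},{"grip":85,"tx":2.4,"ty":0,"tz":34,"wx":0,"wy":0,"wz":0},{"grip":85,"tx":2.4,"ty":0,"tz":34,"wx":0,"wy":0,"wz":0},{"grip":85,"tx":2.4,"ty":0,"tz":34,"wx":0,"wy":0,"wz":0},{"grip":85,"tx":2.4,"ty":0,"tz":34,"wx":0,"wy":0,"wz":0},{"grip":85,"tx":0,"ty":38,"tz":0,"wx":0,"wy":0,"wz":0},{"grip":85,"tx":0,"ty":38,"tz":0,"wx":0,"wy":0,"wz":0},{"grip":85,"tx":0,"ty":38,"tz":0,"wx":0,"wy":0,"wz":0},{"grip":85,"tx":0,"ty":36,"tz":0,"wx":0,"wy":0,"wz":0}]' && python3 -m handwheel '[{"grip":85,"tx":0,"ty":30,"tz":0,"wx":0,"wy":0,"wz":0},{"grip":85,"tx":0,"ty":0,"tz":0,"wx":0,"wy":0,"wz":0},{"grip":85,"tx":0,"ty":0,"tz":0,"wx":0,"wy":0,"wz":0}]'
python3 - <<'E'
from h import *
s=sense(); print(s["eef_pos"])
c=eyes.capture("wrist"); save(c,"w24.png"); brown(c,30,(200,100,450,400),800)
E
```

```text
time_s: 32.5
eef_pos: [609.6, -94.6, 157.4]
ee_rot: [-0.0, -0.001, 0.707, -0.707]
force: [0.9, 0.3, 0.2]
grip_width: 0.995
time_s: 32.75
eef_pos: [610.0, -94.5, 129.4]
ee_rot: [-0.0, -0.002, 0.707, -0.707]
force: [0.9, -0.2, 1.4]
grip_width: 0.995
[610.00630049 -94.54083133 129.44658873]
px [319.8 240.4] [77.  78.3] [611.3 -94.5] 24.0
```

View pics/w24.png

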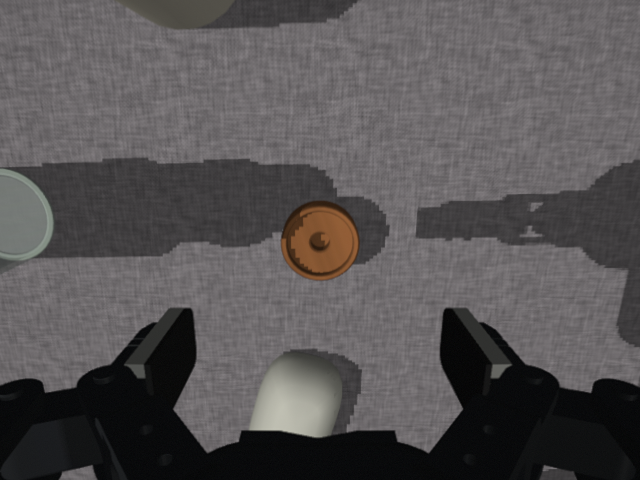

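```bash
python3 -m handwheel '[{"grip":85,"tx":0,"ty":36,"tz":1,"wx":0,"wy":0,"wz":0},{"grip":85,"tx":0,"ty":36,"tz":0,"wx":0,"wy":0,"wz":0},{"grip":85,"tx":0,"ty":26,"tz":0,"wx":0,"wy":0,"wz":0},{"grip":80,"tx":0,"ty":16,"tz":0,"wx":0,"wy":0,"wz":0},{"grip":72,"tx":0,"ty":9,"tz":0,"wx":0,"wy":0,"wz":0},{"grip":64,"tx":0,"ty":0,"tz":0,"wx":0,"wy":0,"wz":0},{"grip":56,"tx":0,"ty":0,"tz":0,"wx":0,"wy":0,"wz":0},{"grip":50,"tx":0,"ty":0,"tz":0,"wx":0,"wy":0,"wz":0},{"grip":46,"tx":0,"ty":0,"tz":0,"wx":0,"wy":0,"wz":0},{"grip":42,"tx":0,"ty":0,"tz":0,"wx":0,"wy":0,"wz":0}]' 25
python3 -m handwheel '[{"grip":40,"tx":0,"ty":0,"tz":0,"wx":0,"wy":0,"wz":0},{"grip":40,"tx":0,"ty":0,"tz":0,"wx":0,"wy":0,"wz":0},{"grip":40,"tx":0,"ty":0,"tz":0,"wx":0,"wy":0,"wz":0}]'
python3 - <<'E'
from h import *
c=eyes.capture("wrist"); save(c,"w25.png")
E
```

```text
time_s: 33.63
eef_pos: [611.8, -96.1, 9.6]
ee_rot: [-0.002, -0.001, -0.707, 0.708]
force: [-0.2, -0.3, 6.8]
grip_width: 0.551
time_s: 33.88
eef_pos: [611.8, -96.1, 9.6]
ee_rot: [-0.002, -0.001, -0.707, 0.708]
force: [-1.1, -0.0, 6.9]
grip_width: 0.551
```

View pics/w25.png

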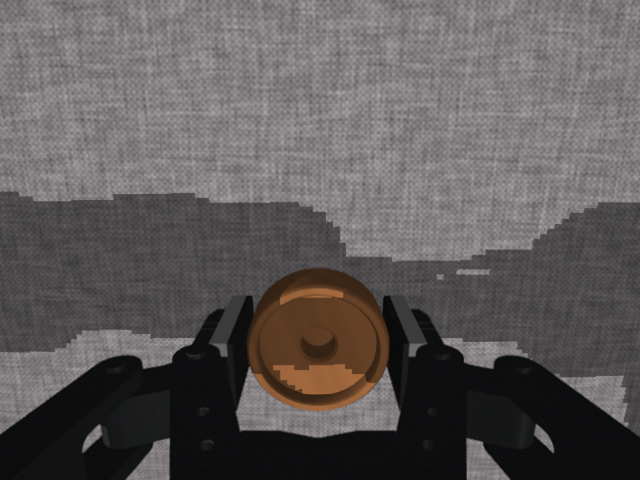

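```bash
python3 -m handwheel '[{"grip":40,"tx":0,"ty":-8,"tz":0,"wx":0,"wy":0,"wz":0},{"grip":40,"tx":0,"ty":-25,"tz":0,"wx":0,"wy":0,"wz":0},{"grip":40,"tx":0,"ty":-35,"tz":0,"wx":0,"wy":0,"wz":0},{"grip":40,"tx":0,"ty":-35,"tz":0,"wx":0,"wy":0,"wz":0},{"grip":40,"tx":0,"ty":-35,"tz":0,"wx":0,"wy":0,"wz":0},{"grip":40,"tx":0,"ty":-35,"tz":0,"wx":0,"wy":0,"wz":0},{"grip":40,"tx":0,"ty":-35,"tz":0,"wx":0,"wy":0,"wz":0},{"grip":40,"tx":0,"ty":-35,"tz":0,"wx":0,"wy":0,"wz":0},{"grip":40,"tx":0,"ty":-15,"tz":0,"wx":0,"wy":0,"wz":0},{"grip":40,"tx":0,"ty":0,"tz":0,"wx":0,"wy":0,"wz":0}]' && python3 -m handwheel '[{"grip":40,"tx":-2.7,"ty":0,"tz":-16,"wx":0,"wy":0,"wz":0},{"grip":40,"tx":-2,"ty":0,"tz":-30,"wx":0,"wy":0,"wz":0},{"grip":40,"tx":-2,"ty":0,"tz":-34,"wx":0,"wy":0,"wz":0},{"grip":40,"tx":-2,"ty":0,"tz":-34,"wx":0,"wy":0,"wz":0},{"grip":40,"tx":-2,"ty":0,"tz":-34,"wx":0,"wy":0,"wz":0},{"grip":40,"tx":-2,"ty":0,"tz":-30,"wx":0,"wy":0,"wz":0},{"grip":40,"tx":0,"ty":0,"tz":-18,"wx":0,"wy":0,"wz":0},{"grip":40,"tx":0,"ty":0,"tz":-9.4,"wx":0,"wy":0,"wz":0},{"grip":40,"tx":0,"ty":0,"tz":0,"wx":0,"wy":0,"wz":0},{"grip":40,"tx":0,"ty":0,"tz":0,"wx":0,"wy":0,"wz":0}]' && python3 -m handwheel '[{"grip":40,"tx":0,"ty":0,"tz":0,"wx":0,"wy":0,"wz":0},{"grip":40,"tx":0,"ty":0,"tz":0,"wx":0,"wy":0,"wz":0}]'
python3 - <<'E'
from h import *
s=sense(); print(s["eef_pos"],s["force"])
c=eyes.capture("wrist"); save(c,"w26.png"); d=eyes.capture("scene"); save(d,"s26.png",(270,0,470,200),3)
brown(c,s["eef_pos"][2]-7.6+28,(230,265,410,420),800)
E
```

```text
time_s: 34.77
eef_pos: [611.5, -95.9, 271.1]
ee_rot: [-0.004, -0.002, -0.706, 0.708]
force: [0.6, -1.7, -0.4]
grip_width: 0.554
time_s: 35.6
eef_pos: [622.8, 109.1, 265.1]
ee_rot: [-0.0, 0.001, -0.707, 0.707]
force: [0.1, -1.0, -0.4]
grip_width: 0.557
time_s: 35.77
eef_pos: [623.0, 108.3, 265.2]
ee_rot: [0.0, 0.0, -0.707, 0.707]
force: [0.0, 0.4, -1.1]
grip_width: 0.546
[623.0090566  108.30771799 265.24808595] [ 0.01489068  0.44305765 -1.11416544]
px [317.6 339.9] [141.2 142. ] [624.5 109.6] 24.5
```

View pics/w26.png

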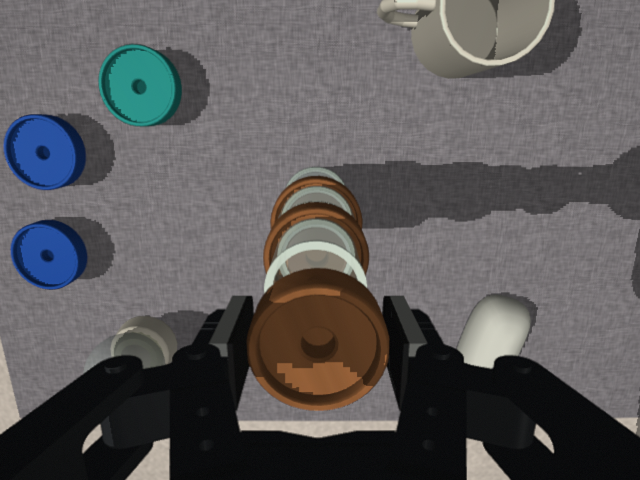

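View pics/s26.png

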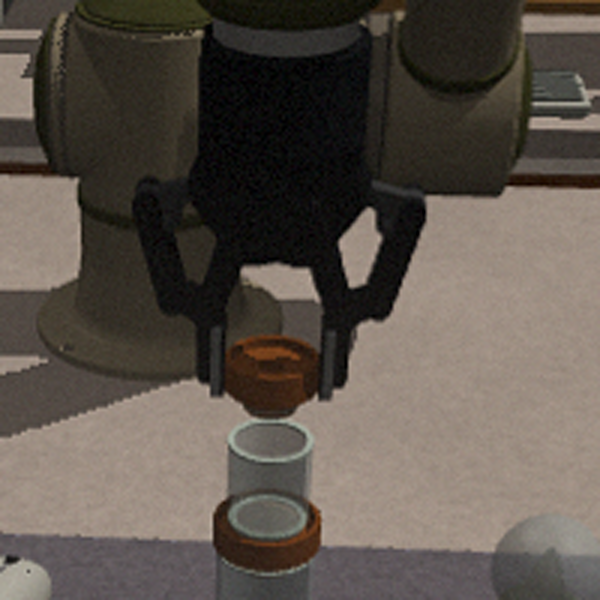

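```bash
python3 -m handwheel '[{"grip":40,"tx":0,"ty":6,"tz":-1,"wx":0,"wy":0,"wz":0},{"grip":40,"tx":0,"ty":6,"tz":0,"wx":0,"wy":0,"wz":0},{"grip":40,"tx":0,"ty":4,"tz":0,"wx":0,"wy":0,"wz":0},{"grip":40,"tx":0,"ty":3,"tz":0,"wx":0,"wy":0,"wz":0},{"grip":40,"tx":0,"ty":1,"tz":0,"wx":0,"wy":0,"wz":0},{"grip":40,"tx":0,"ty":0,"tz":0,"wx":0,"wy":0,"wz":0},{"grip":40,"tx":0,"ty":0,"tz":0,"wx":0,"wy":0,"wz":0},{"grip":40,"tx":0,"ty":0,"tz":0,"wx":0,"wy":0,"wz":0}]'
python3 - <<'E'
from h import *
s=sense(); print(s["eef_pos"],s["force"])
c=eyes.capture("wrist"); save(c,"w27.png",(220,190,420,420),3); d=eyes.capture("scene"); save(d,"s27.png",(270,0,470,200),3)
E
```

```text
time_s: 36.53
eef_pos: [623.0, 110.8, 245.6]
ee_rot: [-0.001, 0.0, -0.707, 0.707]
force: [0.7, -0.2, 0.2]
grip_width: 0.553
[622.99233826 110.75097558 245.5886263 ] [ 0.72369662 -0.17877797  0.16722747]
```

View pics/w27.png

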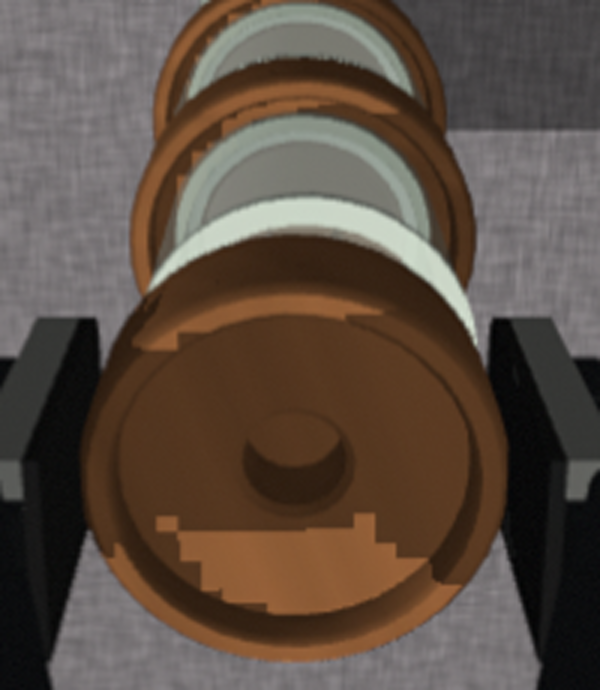

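View pics/s27.png

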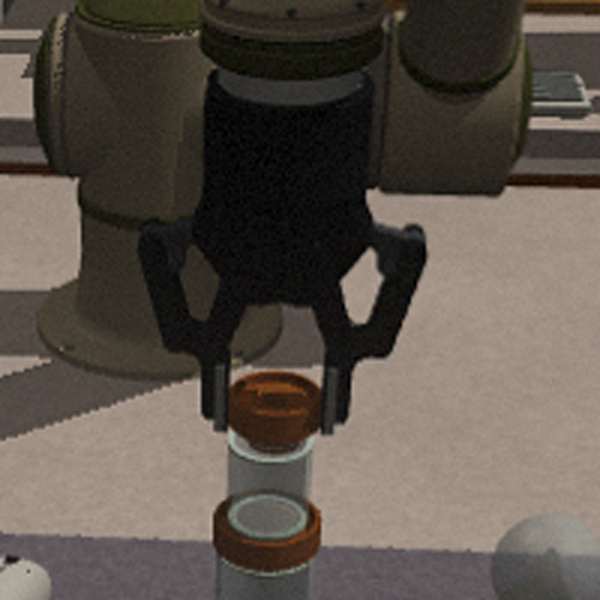

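```bash
python3 -m handwheel '[{"grip":40,"tx":-0.4,"ty":0,"tz":1.4,"wx":0,"wy":0,"wz":0},{"grip":40,"tx":0,"ty":1,"tz":0,"wx":0,"wy":0,"wz":0},{"grip":40,"tx":0,"ty":1,"tz":0,"wx":0,"wy":0,"wz":0},{"grip":40,"tx":0,"ty":1,"tz":0,"wx":0,"wy":0,"wz":0},{"grip":40,"tx":0,"ty":0,"tz":0,"wx":0,"wy":0,"wz":0},{"grip":40,"tx":0,"ty":0,"tz":0,"wx":0,"wy":0,"wz":0}]'; python3 -m handwheel '[{"grip":40,"tx":0,"ty":1,"tz":0,"wx":0,"wy":0,"wz":0},{"grip":40,"tx":0,"ty":1,"tz":0,"wx":0,"wy":0,"wz":0},{"grip":40,"tx":0,"ty":0,"tz":0,"wx":0,"wy":0,"wz":0},{"grip":40,"tx":0,"ty":0,"tz":0,"wx":0,"wy":0,"wz":0}]'; python3 -m handwheel '[{"grip":40,"tx":0,"ty":1,"tz":0,"wx":0,"wy":0,"wz":0},{"grip":40,"tx":0,"ty":0,"tz":0,"wx":0,"wy":0,"wz":0}]'
```

```text
time_s: 37.13
eef_pos: [623.3, 109.3, 242.2]
ee_rot: [0.001, -0.001, 0.707, -0.707]
force: [0.1, -0.0, -0.0]
grip_width: 0.552
time_s: 37.47
eef_pos: [623.3, 109.3, 240.2]
ee_rot: [0.001, -0.001, 0.707, -0.707]
force: [0.5, 0.4, -0.1]
grip_width: 0.55
time_s: 37.63
eef_pos: [623.3, 109.3, 239.1]
ee_rot: [0.001, -0.001, 0.707, -0.707]
force: [-0.5, -0.2, 0.6]
grip_width: 0.554
```

```bash
python3 -m handwheel '[{"grip":40,"tx":0,"ty":0.6,"tz":0,"wx":0,"wy":0,"wz":0},{"grip":40,"tx":0,"ty":0,"tz":0,"wx":0,"wy":0,"wz":0}]'; python3 -m handwheel '[{"grip":40,"tx":0,"ty":0.5,"tz":0,"wx":0,"wy":0,"wz":0},{"grip":40,"tx":0,"ty":0,"tz":0,"wx":0,"wy":0,"wz":0}]'; python3 -m handwheel '[{"grip":40,"tx":0,"ty":0.4,"tz":0,"wx":0,"wy":0,"wz":0},{"grip":40,"tx":0,"ty":0,"tz":0,"wx":0,"wy":0,"wz":0}]'
```

```text
time_s: 37.8
eef_pos: [623.3, 109.3, 238.6]
ee_rot: [-0.001, 0.001, -0.707, 0.707]
force: [1.2, 0.4, 0.5]
grip_width: 0.552
time_s: 37.97
eef_pos: [623.3, 109.3, 238.2]
ee_rot: [0.001, -0.001, 0.707, -0.707]
force: [0.5, -0.8, -0.1]
grip_width: 0.55
time_s: 38.13
eef_pos: [623.4, 109.3, 237.9]
ee_rot: [-0.001, 0.0, -0.707, 0.707]
force: [0.3, 0.6, 1.0]
grip_width: 0.552
```

```bash
python3 -m handwheel '[{"grip":40,"tx":0,"ty":0.4,"tz":0,"wx":0,"wy":0,"wz":0},{"grip":40,"tx":0,"ty":0,"tz":0,"wx":0,"wy":0,"wz":0}]'; python3 -m handwheel '[{"grip":40,"tx":0,"ty":0.3,"tz":0,"wx":0,"wy":0,"wz":0},{"grip":40,"tx":0,"ty":0,"tz":0,"wx":0,"wy":0,"wz":0}]'
```

```text
time_s: 38.3
eef_pos: [623.5, 109.3, 237.7]
ee_rot: [-0.001, 0.0, -0.707, 0.707]
force: [0.3, -1.0, 2.8]
grip_width: 0.555
time_s: 38.47
eef_pos: [623.6, 109.3, 237.6]
ee_rot: [-0.001, 0.0, -0.707, 0.707]
force: [0.5, -1.2, 4.9]
grip_width: 0.549
```

Seated at the expected height (237.6). Release and withdraw.

```bash
python3 -m handwheel '[{"grip":50,"tx":0,"ty":0,"tz":0,"wx":0,"wy":0,"wz":0},{"grip":56,"tx":0,"ty":0,"tz":0,"wx":0,"wy":0,"wz":0},{"grip":66,"tx":0,"ty":0,"tz":0,"wx":0,"wy":0,"wz":0},{"grip":78,"tx":0,"ty":0,"tz":0,"wx":0,"wy":0,"wz":0},{"grip":85,"tx":0,"ty":0,"tz":0,"wx":0,"wy":0,"wz":0},{"grip":85,"tx":0,"ty":0,"tz":0,"wx":0,"wy":0,"wz":0},{"grip":85,"tx":0,"ty":-15,"tz":0,"wx":0,"wy":0,"wz":0},{"grip":85,"tx":0,"ty":-30,"tz":0,"wx":0,"wy":0,"wz":0},{"grip":85,"tx":0,"ty":-30,"tz":0,"wx":0,"wy":0,"wz":0},{"grip":85,"tx":0,"ty":-15,"tz":0,"wx":0,"wy":0,"wz":0}]'
python3 -m handwheel '[{"grip":85,"tx":30,"ty":0,"tz":0,"wx":0,"wy":0,"wz":0},{"grip":85,"tx":38,"ty":0,"tz":0,"wx":0,"wy":0,"wz":0},{"grip":85,"tx":38,"ty":0,"tz":0,"wx":0,"wy":0,"wz":0},{"grip":85,"tx":38,"ty":0,"tz":0,"wx":0,"wy":0,"wz":0},{"grip":85,"tx":20,"ty":0,"tz":0,"wx":0,"wy":0,"wz":0},{"grip":85,"tx":0,"ty":0,"tz":0,"wx":0,"wy":0,"wz":0},{"grip":85,"tx":0,"ty":0,"tz":0,"wx":0,"wy":0,"wz":0},{"grip":85,"tx":0,"ty":0,"tz":0,"wx":0,"wy":0,"wz":0}]'
python3 - <<'E'
from h import *
d=eyes.capture("scene"); save(d,"s28.png"); save(d,"s28b.png",(310,90,410,290),3); c=eyes.capture("top"); save(c,"t28.png")
brown(c,258,(200,140,350,290),200)
for n,X,r in [("small lid",(623.3,109.3,258),24),("medium lid",(623.3,109.3,193),29),("large lid",(622,109.8,110),34),("large rim",(621.5,110,92),32)]:
    a=np.linspace(0,6.28,40); p=proj(d,np.c_[X[0]+r*np.cos(a),X[1]+r*np.sin(a),np.full(40,X[2])]); print(n,p.min(0).round(1),p.max(0).round(1))
E
```

```text
time_s: 39.3
eef_pos: [623.6, 109.4, 330.9]
ee_rot: [-0.002, -0.001, -0.707, 0.707]
force: [-0.0, 0.4, 1.1]
grip_width: 0.992
time_s: 39.97
eef_pos: [459.9, 109.0, 327.1]
ee_rot: [0.001, -0.0, 0.707, -0.707]
force: [0.6, 0.2, -0.1]
grip_width: 0.998
px [277.7 222.1] [31.5 38.1] [611.4 102.7] 30.8
small lid [344.9 127.8] [376.5 143.4]
medium lid [341.  162.1] [377.3 181.8]
large lid [337.8 200.9] [377.7 225. ]
large rim [339.  209.6] [376.  232.5]
```

View pics/s28.png

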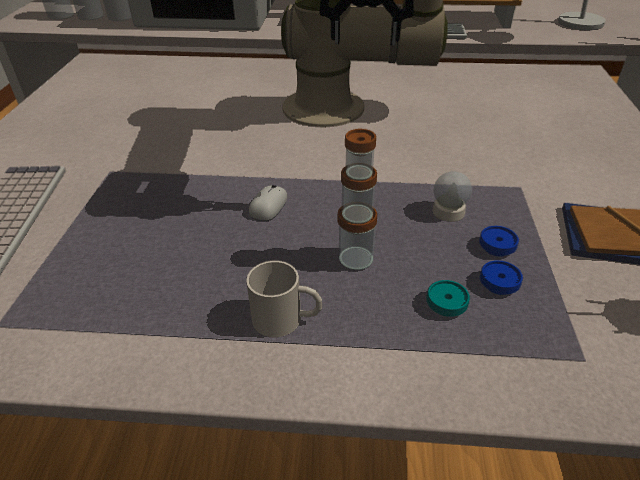

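View pics/s28b.png

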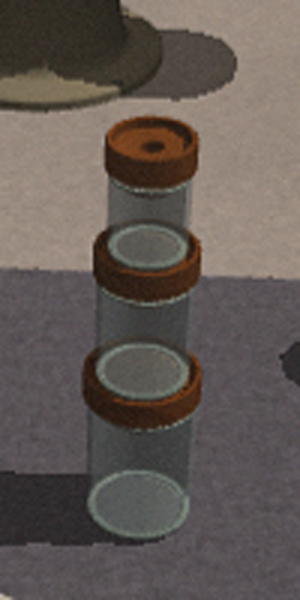

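View pics/t28.png

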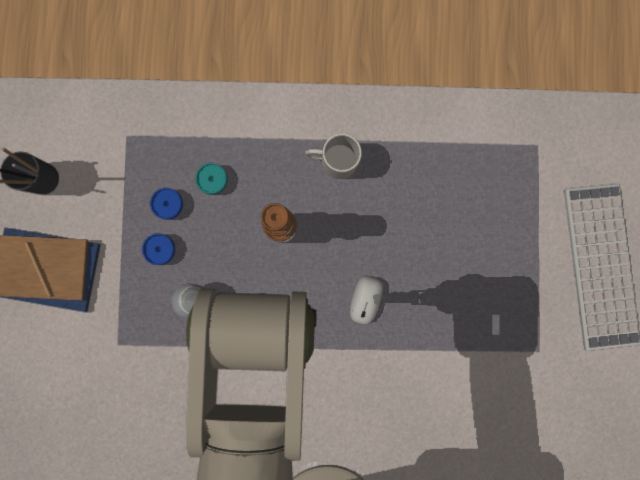

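```bash
python3 -c "
from rig import ctrl
print(ctrl.finish_job())"
```

```text
the job is handed in; nothing more can be done
None
```

The tower is built and handed in at about 40 s of robot time, of the 144 s allowed. From the bottom it runs large jar, large lid, medium jar, medium lid, small jar, small lid. I placed the five loose pieces one at a time and lowered each in sub-millimetre steps. I let go once the wrist force read about 3–5 N.

**Seating:** Each piece first touched at or within about 0.5 mm of the height expected for a seated piece. In the last scene picture, the outlines of all three lids matched the predicted seated outlines to within about a pixel (roughly 2 mm).

**Alignment:** By the wrist camera, the three jar rims and the large lid lay within about 2 mm of one axis. After release I checked the two upper lids only by their outlines.

**Bystanders:** The globe, mouse, mug and the blue and turquoise look-alikes look to be in the same place in the first and last top pictures, judged by eye. The gripper ended clear of everything.

**Checks that disagreed:**
- Two scene-camera and top-camera fits were off by several millimetres. One was an oversized small-jar rim, and the other was top-view lid blobs that merged several lids. I set both aside in favour of the wrist camera.
- Three approaches came in 1–1.5 mm sideways of the target, and I corrected each before lowering fully.
- The first move command was rejected for its row format, and nothing moved.

The interface gave no verdict on the job.

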